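# Lock the cam-lock coupling onto the buffer tank

## Robot

A 7-joint arm with a two-finger parallel gripper is mounted at the origin on the work surface. World frame = base frame: x ahead of the robot, y to its left, z up, the work surface at z = 0. Lengths are in m, angles in rad, forces in N, time in s.
With the tool pointing down it reaches from about 0.425 to 0.975 m from the base axis. Payload 16.7 kg.
Tool frame: the origin (TCP) lies midway between the tips of the shut fingers; the grasp point (between the pads) lies 19 mm behind it; z points along the fingers, y is the line along which they close (so a half turn about z gives the same grasp; the last joint's range is limited). The gripper opens to 85 mm and grips with 20 to 120 N. Pads are 22 mm wide; open, the fingers measure 114 mm over their backs; the gripper's body (76 mm by 85 mm) begins 54 mm behind the grasp point. The pads swing forward as they close: fully open they stand 13 mm farther back than shut.
Start: joints at [0.999, 0.426, 0.074, 1.606, -0.034, 1.111, -0.067], TCP at [0.277, -0.616, 0.231] pointing down, gripper open.
Joint ranges: [-2.85, 2.85], [-0.5, 2.14], [-1.23, 1.37], [0.21, 2.46], [-1.02, 4.16], [0.16, 2.05], [-2.73, 2.73]. Speed limits (rad/s): [1.89, 1.89, 2.39, 2.39, 3.01, 3.01, 3.01].

## Interface

Orientations are given as a unit quaternion [x, y, z, w].
In Python, from workcell import r gives the robot as it stands.
- The arm moves only by the shell command python3 steer.py FILE [OPENING] [FORCE], which reads ROWS from the file FILE. ROWS is a JSON list of rows, 1 to 5 of them, each an object with the fields xyz (a list: dx, dy, dz in m), rotvec (a list: a rotation vector rx, ry, rz in rad); a field left out counts as zero; each row shifts and turns the commanded pose from where the row before left it, along the tool's axes as they then stand; what a row does not reach is not made up. A row lasts 1/12 s, in which the tool goes at most 0.0417 m and 0.125 rad, less where a joint would pass 70% of its speed; a pose out of reach is approached as far as the arm can. OPENING is the finger opening in m, set as the command begins (- or left out keeps the last). The fingers move at their own pace and stop on an object; FORCE is the grip in N (left out, the last holds). Time passes only in rows, so rows that do not move let the fingers close. It prints the time, the measured TCP pose, the force, the opening and the grip force at its end. Input that does not fit is refused with a message, and nothing moves.
- r.observe(): the state, without advancing time (a new reading comes with each control period).
- r.capture(name): name is "scene" or "top"; returns a dict with "frame" (400x640x3 uint8, red, green, blue), "intrinsics" (3x3 intrinsics, pixels), "dist_coeffs" ([k1, k2, p1, p2, k3] as OpenCV has them; the pictures are not rectified), "R" (3x3) and "t" (3): a world point X has camera coordinates R X + t. Camera axes: x right, y down, z forward; pixel columns grow to the right and rows downward; lengths in m; the calibration is good to about 2 mm. A picture is of the moment at which its call begins. There is no depth.
- r.job_done(): hands the job in; it is judged then, once.
The state is a dict: "time_s": time; "q": joint angles; "joint_velocities": joint speeds; "joint_efforts": joint torques, N m; "tcp_pos": TCP position; "ee_rot": TCP orientation; "ft_force": force on the tool from outside, world axes, zero at the start; "moment": the same for the moment, N m; "opening": finger opening in m; "grip_force": force on a finger pad.
Only numpy, scipy, OpenCV 4.12 (cv2) and the standard library are available. Lean on these libraries where they do the work, as an engineer would, in place of code of your own. Each camera call takes 0.05 s, during which the arm holds its last target. There are 200 camera calls.

## Task

Take the steel coupling with the two cam arms and push it, arms open, fully home onto the grooved adaptor that stands up from the buffer tank. Then swing its two cam arms all the way down to lock it, one after the other, and let go. Leave the other things on the bench where they are.

Things in the scene. Friction and masses are not known exactly. Their poses are not given: they have to be found in the camera images.
- tank: Low stainless buffer tank, fixed, 188 x 168 mm, lid at 52 mm, handles reaching 112 mm out on its x sides; origin under its centre on the bench, z up. From mid-lid rises the grooved adaptor: 36 mm pipe, 62 mm flange at 122 to 130 mm height, 44 mm land, 31 mm groove at 143 to 164, 44 mm lip at 164 to 172, coned to 32 mm at its flat top at 179 mm.
- adaptor_top (a point): Centre of the adaptor's flat top, 179 mm above the bench; axes as the tank.
- tank_seat (a point): Point on the adaptor's axis, 136 mm above the bench, where the coupling's origin lies when fully home (any yaw will do). The coupling's rubber seal meets the adaptor's top 6 mm before home and yields only to about 9 N, more than the coupling's weight, so push it down the last 6 mm (up to 20 N is fine); it then stays.
- coupling: Loose steel coupling, about 0.4 kg, standing on its open rim. Origin: centre of that rim, z up; arms to +y and -y, about 250 mm tip to tip. Round body 58 mm across, 53 mm high; bore 48 mm across (2 mm clear of the adaptor all round), 47 mm deep (43 to the pressed-in seal). On top a square head, 36 x 36 mm, sides square to x and y, from 53 to 87 mm above the rim.
- coupling_head (a point): Grip point in the square head, 76 mm above the rim; axes as the coupling. Take it from above with the fingers beside it in x (clear of the arms), fingertips above the body's top at 53 mm.
- cam_left (a joint): Swing (rad) of the coupling's +y cam arm: 0 open, sticking out 20 degrees above level; grows as it swings down; 1.40 end stop, 60 degrees below level, locked. Steel bar 80 mm long from its pivot, 14 wide, 8 thick, ending in a 22 mm finger ring. Pivot: pin along the coupling's x at (0, +33, 24) mm in its frame. Stays where left; about 2 N at the tip point moves it. Its cam locks in the groove.
- cam_left_tip (a point): Point on the mid-line of the +y arm, 70 mm from its pivot (10 mm before the bar's end): a good place to press. It moves with the arm.
- cam_right (a joint): Swing (rad) of the coupling's -y cam arm: 0 open, sticking out 20 degrees above level; grows as it swings down; 1.40 end stop, 60 degrees below level, locked. Steel bar 80 mm long from its pivot, 14 wide, 8 thick, ending in a 22 mm finger ring. Pivot: pin along the coupling's x at (0, -33, 24) mm in its frame. Stays where left; about 2 N at the tip point moves it. Its cam locks in the groove.
- cam_right_tip (a point): The same point on the -y arm.
- glass_bottle: Bystander: glass bottle with blue cap, 70 mm across, 150 mm tall, standing; origin under its centre.
- tip_rack: Bystander: violet pipette-tip rack 120 x 85 x 55 mm (tips 8 mm higher); origin under its centre.
- blank_cap: Bystander: plain round steel cap without arms, 54 mm across with a 36 mm knob, 42 mm tall; origin under its centre. Not the coupling.
- spatula: Bystander: broad spatula with wooden handle, 170 mm long lying flat along its x; origin at its middle, underneath.
- sample_box: Bystander: cardboard box 90 x 90 x 50 mm; origin under its centre.

How it is judged:
By the outcome, as a careful person would: the job done as asked, in the order asked, and still so for the second after the job is handed in, with the robot touching nothing.
It also fails if it takes over 64 s, if anything falls off the work surface, if the arm or the gripper's body presses on something with over 40 N, if the wrist force passes 120 N, or if a joint passes its speed limit or range.

## Working session

There is one attempt and no reset: what is moved stays moved. The work goes in short steps, Python scripts to look and compute and a shell command to move; the robot and the scene stay as the last step left them, time stands still between calls to the robot, and variables do not carry over. Pictures are saved under pics/ and viewed, at most 10 in all, crops included, and the job is handed in when it is done.

```bash
ls; mkdir -p pics
python3 - <<'E'
from workcell import r
import cv2,pickle
o=r.observe();print(o)
for n in("scene","top"):
    c=r.capture(n);pickle.dump(c,open(f"pics/{n}0.pkl","wb"));cv2.imwrite(f"pics/{n}0.png",c["frame"][:,:,::-1])
    print(n,c["intrinsics"],c["dist_coeffs"],c["R"],c["t"])
E
```

```text
pics
steer.py
workcell.py
{'time_s': 0.0, 'q': array([ 0.99848977,  0.42672167,  0.07384254,  1.60661792, -0.03408334,
        1.11078687, -0.06709173]), 'joint_velocities': array([ 3.36764845e-05,  1.43423784e-03,  4.07198846e-04, -1.27470175e-03,
       -8.22666979e-04,  8.46467088e-04, -2.63936497e-04]), 'joint_efforts': array([ 1.64161669e-03, -9.49826932e+01,  3.76184732e+00, -4.63508999e+01,
        1.94388855e-02,  1.02639775e-02, -9.95594792e-05]), 'tcp_pos': array([ 0.27677267, -0.61519922,  0.23061243]), 'ee_rot': array([ 9.77738140e-01,  2.09827840e-01, -1.84697318e-04, -6.10069498e-04]), 'ft_force': array([ 0.26501675, -0.11339477, -0.53197203]), 'moment': array([ 0.01330279,  0.02114843, -0.02614896]), 'grip_force': 0.0, 'opening': 0.08520919377742626}
scene [[448.45890279   0.         313.90621233]
 [  0.         448.45890279 210.00766614]
 [  0.           0.           1.        ]] [0.04327479 0.         0.         0.         0.        ] [[-0.1033294   0.99464581  0.00165732]
 [ 0.57740608  0.06134076 -0.81414958]
 [-0.80989213 -0.08316864 -0.58065284]] [ 0.07431951 -0.22910736  1.71305363]
top [[497.589312     0.         311.94462365]
 [  0.         497.589312   197.96304585]
 [  0.           0.           1.        ]] [-0.1464044  0.         0.         0.         0.       ] [[-0.02614353 -0.99960937 -0.00987995]
 [-0.99455283  0.02700633 -0.1006744 ]
 [ 0.1009019   0.00719415 -0.99487037]] [0.01157602 0.5477651  1.78574085]
```

View pics/scene0.png

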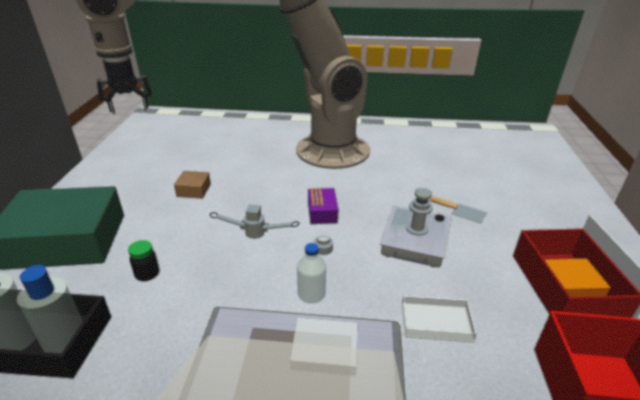

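View pics/top0.png

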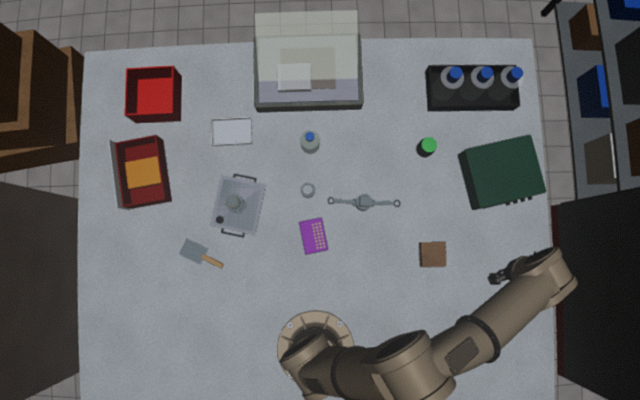

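The scene view shows the coupling near (254,222) and the adaptor near (422,195). In the top view the coupling is near (364,202), its rings near (331,201) and (397,203), and the adaptor near (234,202). I'll zoom in on these.

```bash
cat > h.py <<'E'
import numpy as np,cv2,pickle
def ray(c,uv):
    p=cv2.undistortPoints(np.array([[uv]],float),c["intrinsics"],np.array(c["dist_coeffs"]))[0,0]
    R=np.array(c["R"]);return -R.T@c["t"],R.T@np.r_[p,1]
def atz(c,uv,z):
    o,d=ray(c,uv);return o+d*(z-o[2])/d[2]
def proj(c,X):
    R=np.array(c["R"]);return cv2.projectPoints(np.array(X,float).reshape(-1,1,3),cv2.Rodrigues(R)[0],np.array(c["t"]),c["intrinsics"],np.array(c["dist_coeffs"]))[0].reshape(-1,2)
def crop(c,x,y,w,h,s): return cv2.resize(c["frame"][y:y+h,x:x+w,::-1],None,fx=s,fy=s,interpolation=cv2.INTER_CUBIC)
E
python3 - <<'E'
from h import *
T,S=[pickle.load(open(f"pics/{n}0.pkl","rb")) for n in("top","scene")]
a=np.vstack([np.hstack([crop(T,320,165,80,60,5),crop(T,205,170,80,60,5)]),np.hstack([crop(S,205,190,100,60,4)[:, :],crop(S,375,180,100,60,4)])])
cv2.imwrite("pics/z0.png",a)
E
```

```text
(no output)
```

View pics/z0.png

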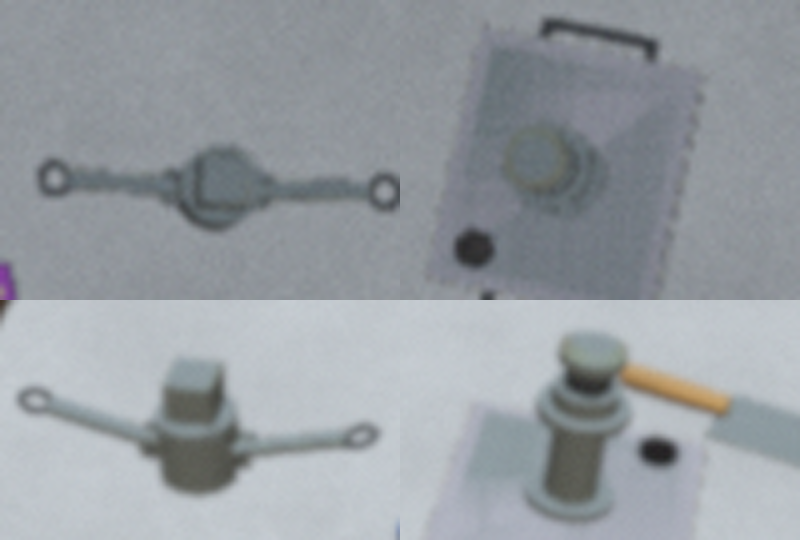

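```bash
cat >> h.py <<'E'
def circ(x,y,z,rad,n=60):
    a=np.linspace(0,2*np.pi,n);return np.c_[x+rad*np.cos(a),y+rad*np.sin(a),0*a+z]
def yawR(t): return np.array([[np.cos(t),-np.sin(t),0],[np.sin(t),np.cos(t),0],[0,0,1]])
def draw(img,c,X,x,y,s,col):
    p=((proj(c,X)-[x,y]+.5)*s-.5);cv2.polylines(img,[np.round(p*16).astype(int).reshape(-1,1,2)],False,col,1,cv2.LINE_AA,4)
def coupl(pos,yaw):
    sq=lambda z:np.array([[s*.018,t*.018,z] for s,t in((1,1),(1,-1),(-1,-1),(-1,1),(1,1))])
    L=[circ(0,0,0,.029),circ(0,0,.053,.029),sq(.053),sq(.087)]
    for s in(1,-1): 
        e=np.array([0,s*np.cos(.349),np.sin(.349)]);L.append(np.array([[0,s*.033,.024],np.array([0,s*.033,.024])+.08*e]))
    return [l@yawR(yaw).T+pos for l in L]
def adap(x,y): return [circ(x,y,z,d) for z,d in((.130,.031),(.122,.031),(.164,.022),(.172,.022),(.179,.016),(.052,.018))]
E
python3 - <<'E'
from h import *
T,S=[pickle.load(open(f"pics/{n}0.pkl","rb")) for n in("top","scene")]
t=lambda u,v,x,y,s:np.array([x+(u+.5)/s-.5,y+(v+.5)/s-.5])
a=atz(T,t(54,179,320,165,5),.055);b=atz(T,t(384,191,320,165,5),.055)
print("rings top",a,b,(a+b)/2,np.linalg.norm(a-b))
a2=atz(S,t(36,100,205,190,4),.055);b2=atz(S,t(361,136,205,190,4),.055)
print("rings scene",a2,b2,(a2+b2)/2,np.linalg.norm(a2-b2))
print("head",atz(T,t(226,179,320,165,5),.087),atz(S,t(196,72,205,190,4),.087))
print("adap",atz(T,t(139,158,205,170,5),.175),atz(S,t(193,53,375,180,4),.175))
d=(a-b);yaw=np.arctan2(d[1],d[0])-np.pi/2
print(yaw)
p=np.r_[((a+b)/2)[:2],0]
ad=atz(T,t(139,158,205,170,5),.175)
def ov(c,x,y,w,h,s,Ls):
    i=crop(c,x,y,w,h,s)
    for l in Ls: draw(i,c,l,x,y,s,(0,0,255))
    return i
C=coupl(p,yaw);A=adap(*ad[:2])
cv2.imwrite("pics/ov.png",np.vstack([np.hstack([ov(T,322,180,80,50,5,C),ov(T,215,185,50,31,8,A)[:250,:400].copy() if 0 else cv2.resize(ov(T,215,185,40,25,10,A),(400,250))]),np.hstack([ov(S,205,193,100,62,4,C)[:240],ov(S,395,182,50,30,8,A)])]))
E
```

```text
rings top [ 0.53453051 -0.06916737  0.055     ] [ 0.51939642 -0.3062878   0.055     ] [ 0.52696346 -0.18772758  0.055     ] 0.2376029010226605
rings scene [ 0.52962317 -0.30641227  0.055     ] [ 0.54728297 -0.07101662  0.055     ] [ 0.53845307 -0.18871444  0.055     ] 0.2360571612939641
head [ 0.52817582 -0.18948421  0.087     ] [ 0.52802629 -0.18888721  0.087     ]
adap [0.52926395 0.26360001 0.175     ] [0.53965528 0.26189084 0.175     ]
-0.06373804713699971
```

View pics/ov.png

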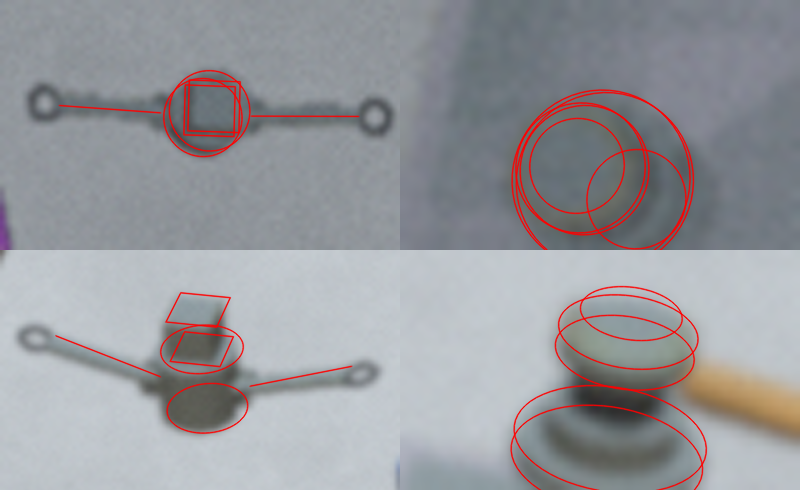

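The top-view overlay fits well: the coupling is at about (0.529, -0.188) with yaw about -0.07, and the adaptor at about (0.531, 0.263). The scene view is offset by roughly 1 px on both objects, so the offset cancels between them. Next I move above the coupling.

```bash
echo '[{"rotvec":[0,0,-0.12]},{"rotvec":[0,0,-0.12]},{"rotvec":[0,0,-0.12]},{"rotvec":[0,0,-0.12]},{"rotvec":[0,0,-0.12]}]' > m.json && python3 steer.py m.json 0.085 60
echo '[{"rotvec":[0,0,-0.12]},{"rotvec":[0,0,-0.12]},{"rotvec":[0,0,-0.12]},{"rotvec":[0,0,-0.12]},{}]' > m.json && python3 steer.py m.json
echo '[{"xyz":[0.035,0.0175,0]},{"xyz":[0.035,0.0175,0]},{"xyz":[0.035,0.0175,0]},{"xyz":[0.035,0.0175,0]},{"xyz":[0.035,0.0175,0]}]' > m.json && python3 steer.py m.json
echo '[{"xyz":[0.035,0.0175,0]},{"xyz":[0.035,0.0175,0]},{"xyz":[0.035,0.0175,0]},{"xyz":[0.035,0.0175,0]},{"xyz":[0.035,0.0175,0]}]' > m.json && python3 steer.py m.json
echo '[{"xyz":[0.035,0.0175,0]},{"xyz":[0.035,0.0175,0]},{"xyz":[0.02,0.01,0]},{},{}]' > m.json && python3 steer.py m.json
```

```text
time_s: 0.52
tcp_pos: [0.2769, -0.6154, 0.2309]
ee_rot: [0.871, 0.492, 0.0, -0.0]
ft_force: [-0.6, -0.2, -1.0]
opening: 0.0853
grip_force: 0.0
time_s: 0.93
tcp_pos: [0.2767, -0.6154, 0.2309]
ee_rot: [0.729, 0.685, 0.0, -0.0]
ft_force: [0.6, 0.5, -0.6]
opening: 0.0855
grip_force: 0.0
time_s: 1.35
tcp_pos: [0.3766, -0.4451, 0.2312]
ee_rot: [0.732, 0.681, 0.0, -0.0]
ft_force: [1.1, -1.6, 0.6]
opening: 0.0853
grip_force: 0.0
time_s: 1.77
tcp_pos: [0.4758, -0.2765, 0.2314]
ee_rot: [0.732, 0.681, 0.0, 0.0]
ft_force: [1.6, -1.2, 0.3]
opening: 0.0849
grip_force: 0.0
time_s: 2.18
tcp_pos: [0.5268, -0.1901, 0.2311]
ee_rot: [0.731, 0.682, 0.0, -0.0]
ft_force: [-0.7, -0.8, 0.1]
opening: 0.0852
grip_force: 0.0
```

```bash
echo '[{"xyz":[0.002,0.002,0.03]},{"xyz":[0,0,0.035]},{"xyz":[0,0,0.035]},{"xyz":[0,0,0.035]},{"xyz":[0,0,0.02]}]' > m.json && python3 steer.py m.json
echo '[{"xyz":[0,0,0.012]},{"xyz":[0,0,0.007]},{}]' > m.json && python3 steer.py m.json
python3 - <<'E'
from workcell import r
from h import *
c=r.capture("scene");pickle.dump(c,open("pics/s1.pkl","wb"));cv2.imwrite("pics/s1.png",crop(c,190,150,133,100,6))
print(r.observe()["tcp_pos"])
E
```

```text
time_s: 2.6
tcp_pos: [0.5261, -0.1908, 0.0728]
ee_rot: [0.732, 0.681, -0.001, -0.001]
ft_force: [0.2, 0.2, 0.2]
opening: 0.0852
grip_force: 0.0
time_s: 2.85
tcp_pos: [0.5279, -0.1903, 0.0566]
ee_rot: [0.731, 0.682, -0.0, -0.001]
ft_force: [0.2, 1.0, 0.3]
opening: 0.0849
grip_force: 0.0
[ 0.52853329 -0.19020198  0.05770679]
```

View pics/s1.png

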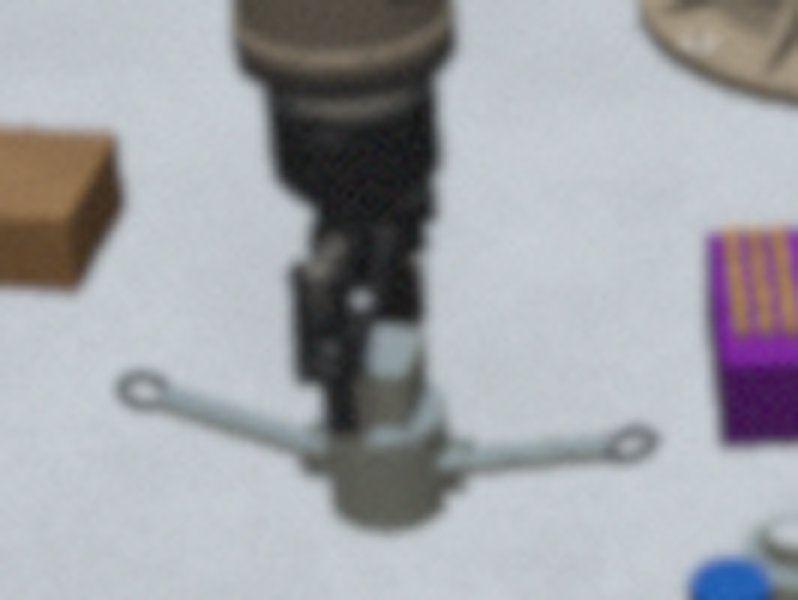

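Run:
```python
from h import *
S=pickle.load(open("pics/s1.pkl","rb"))
i=crop(S,190,150,133,100,6)
p=np.array([.5285,-.1902,.0577]);
ty=np.array([.997,-.069,0]);tx=np.array([.069,.997,0])
for s in(1,-1):
    q=[p+s*ty*.0425+tx*a+np.array([0,0,b]) for a,b in((-.011,.06),(-.011,.013),(.011,.013),(.011,.06),(-.011,.06))]
    draw(i,S,np.array(q),190,150,6,(0,255,255) if s>0 else (0,255,0))
for l in coupl(np.array([.529,-.188,0]),-.07): draw(i,S,l,190,150,6,(0,0,255))
cv2.imwrite("pics/ov1.png",i)
```

```text
(no output)
```

View pics/ov1.png

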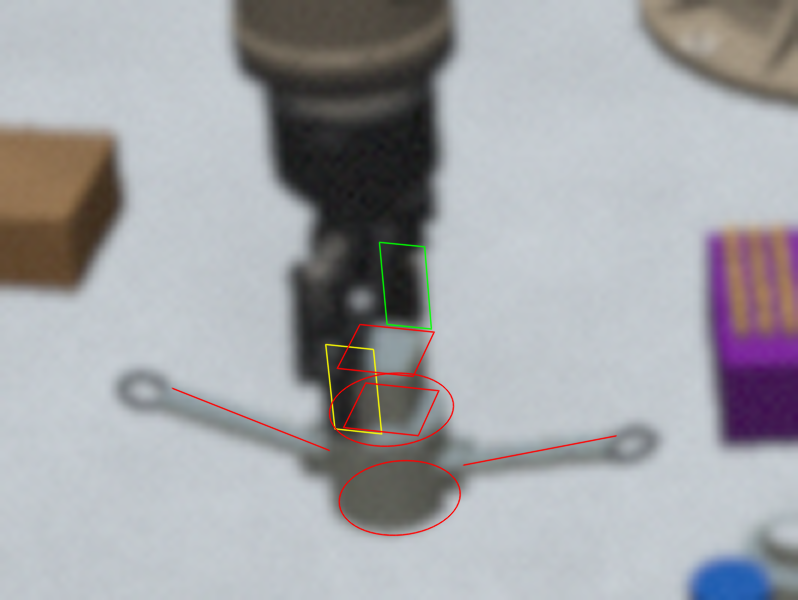

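The fingers straddle the head as intended. The scene camera shows the same 1–1.5 px bias on the fingers and the coupling, so they line up. Now I close the gripper and lift.

```bash
echo '[{},{},{},{},{}]' > m.json && python3 steer.py m.json 0.02 60
echo '[{},{},{},{},{}]' > m.json && python3 steer.py m.json
echo '[{"xyz":[0,0,-0.01]},{"xyz":[0,0,-0.02]},{"xyz":[0,0,-0.03]},{"xyz":[0,0,-0.03]},{"xyz":[0,0,-0.03]}]' > m.json && python3 steer.py m.json
echo '[{"xyz":[0,0,-0.03]},{"xyz":[0,0,-0.03]},{"xyz":[0,0,-0.03]},{"xyz":[0,0,-0.02]},{}]' > m.json && python3 steer.py m.json
```

```text
time_s: 3.32
tcp_pos: [0.5288, -0.1899, 0.0582]
ee_rot: [0.731, 0.683, 0.0, 0.001]
ft_force: [-2.5, 0.4, 7.6]
opening: 0.0351
grip_force: 58.9
time_s: 3.73
tcp_pos: [0.5288, -0.1898, 0.0581]
ee_rot: [0.731, 0.683, 0.0, 0.0]
ft_force: [-2.7, 0.0, 9.0]
opening: 0.0353
grip_force: 59.1
time_s: 4.15
tcp_pos: [0.5279, -0.1894, 0.179]
ee_rot: [0.731, 0.683, -0.0, -0.0]
ft_force: [0.1, -0.1, -5.0]
opening: 0.0348
grip_force: 61.3
time_s: 4.57
tcp_pos: [0.5298, -0.1898, 0.2923]
ee_rot: [0.731, 0.683, 0.001, 0.003]
ft_force: [0.7, -0.4, -4.5]
opening: 0.0351
grip_force: 61.7
```

```bash
echo '[{"rotvec":[0,0,-0.07]},{"xyz":[0.03,0,0]},{"xyz":[0.036,0,0]},{"xyz":[0.036,0,0]},{"xyz":[0.036,0,0]}]' > m.json && python3 steer.py m.json
echo '[{"xyz":[0.036,0,0]},{"xyz":[0.036,0,0]},{"xyz":[0.036,0,0]},{"xyz":[0.036,0,0]},{"xyz":[0.036,0,0]}]' > m.json && python3 steer.py m.json
echo '[{"xyz":[0.036,0,0]},{"xyz":[0.036,0,0]},{"xyz":[0.036,0,0]},{"xyz":[0.02,0,0]},{"xyz":[0.007,0,0]}]' > m.json && python3 steer.py m.json
echo '[{},{},{}]' > m.json && python3 steer.py m.json
python3 - <<'E'
from workcell import r
from h import *
for n in("scene","top"):
    c=r.capture(n);pickle.dump(c,open(f"pics/{n}2.pkl","wb"))
o=r.observe();print(o["tcp_pos"],o["ee_rot"])
T,S=[pickle.load(open(f"pics/{n}2.pkl","rb")) for n in("top","scene")]
p=o["tcp_pos"]-[0,0,.058]
def ov(c,x,y,w,h,s,Ls):
    i=crop(c,x,y,w,h,s)
    for l in Ls: draw(i,c,l,x,y,s,(0,0,255))
    return i
print(proj(T,p),proj(S,p))
C=coupl(p,0.0);A=adap(.531,.263)
cv2.imwrite("pics/ov2.png",np.hstack([ov(T,195,160,80,80,5,C),ov(S,375,130,100,100,4,C+A)]))
E
```

```text
time_s: 4.98
tcp_pos: [0.5271, -0.0502, 0.2865]
ee_rot: [0.707, 0.708, -0.0, -0.001]
ft_force: [0.9, -0.0, -4.4]
opening: 0.0351
grip_force: 61.4
time_s: 5.4
tcp_pos: [0.5268, 0.1298, 0.2867]
ee_rot: [0.706, 0.708, -0.001, -0.0]
ft_force: [1.1, -0.6, -4.6]
opening: 0.0347
grip_force: 61.4
time_s: 5.82
tcp_pos: [0.5258, 0.2673, 0.2865]
ee_rot: [0.705, 0.709, -0.0, -0.001]
ft_force: [0.2, -0.2, -5.3]
opening: 0.0351
grip_force: 61.5
time_s: 6.07
tcp_pos: [0.5276, 0.2619, 0.2868]
ee_rot: [0.707, 0.707, -0.001, 0.0]
ft_force: [-0.4, -0.2, -5.5]
opening: 0.0349
grip_force: 61.5
[0.52786804 0.26190515 0.28721661] [ 7.07043491e-01  7.07169999e-01 -2.27065665e-04  2.07864084e-04]
[[230.11740709 200.04314429]] [[425.55562231 172.26941312]]
```

View pics/ov2.png

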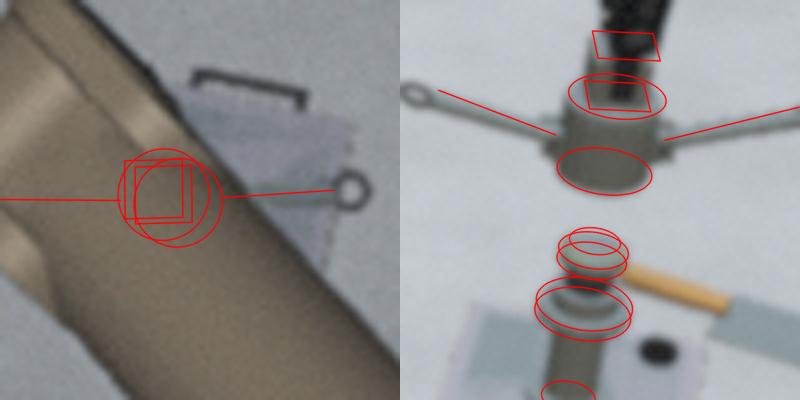

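```bash
cat >> h.py <<'E'
from scipy.optimize import minimize
from scipy.ndimage import map_coordinates,gaussian_filter
def score(c,curves,sig=1.0,mode="signed"):
    g=gaussian_filter(c["frame"].astype(float).mean(2),sig) if "g%s"%sig not in c else c["g%s"%sig]
    c["g%s"%sig]=g;tot=0;n=0
    for X in curves:
        p=proj(c,X);m=(p[1:]+p[:-1])/2;t=np.diff(p,axis=0);l=np.linalg.norm(t,axis=1)+1e-9;nn=np.c_[-t[:,1],t[:,0]]/l[:,None]
        f=lambda q:map_coordinates(g,[q[:,1],q[:,0]],order=1,mode="nearest")
        d=f(m+nn*.7)-f(m-nn*.7)
        tot+=abs((d*l).sum()) if mode=="signed" else (abs(d)*l).sum();n+=l.sum()
    return tot/n
def rect(hx,hy,z,n=25):
    k=np.array([[hx,hy],[hx,-hy],[-hx,-hy],[-hx,hy],[hx,hy]]);u=np.linspace(0,1,n)
    return [np.c_[np.outer(1-u,k[i])+np.outer(u,k[i+1]),np.full(n,z)] for i in range(4)]
def fit(c,fn,x0,step,mode="signed"):
    f=lambda v:-score(c,fn(np.array(x0)+np.array(step)*v),mode=mode)
    best=min((minimize(f,np.array(s,float),method="Nelder-Mead") for s in np.random.default_rng(0).uniform(-1.5,1.5,(12,len(x0)))),key=lambda o:o.fun)
    return np.array(x0)+np.array(step)*best.x,-best.fun
E
python3 - <<'E'
from h import *
T,S,S2=[pickle.load(open(f"pics/{n}.pkl","rb")) for n in("top0","scene0","scene2")]
tr=lambda L,x,y,w:[l@yawR(w).T+[x,y,0] for l in L]
lid=rect(.094,.084,.052)
for c in(T,S):
  for w in(-.2,.2):
    print("lid",w,fit(c,lambda v:tr(lid,*v),[.53,.263,w],[.004,.004,.1]))
for nm,z,d in(("lip",.172,.022),("lip164",.164,.022),("top",.179,.016),("flange",.13,.031)):
  print(nm,[fit(c,lambda v:[circ(v[0],v[1],z,d)],[.53,.263],[.004,.004]) for c in(T,S)])
print("coup head",[fit(c,lambda v:tr(rect(.018,.018,.087),*v),[.529,-.19,-.07],[.004,.004,.03]) for c in(T,S)])
for nm,z in(("rim0",0),("b53",.053)):print(nm,[fit(c,lambda v:[circ(v[0],v[1],z,.029)],[.529,-.19],[.004,.004]) for c in(T,S)])
E
```

```text
lid -0.2 (array([ 0.51983799,  0.26498173, -0.21759788]), np.float64(6.925728591005918))
lid 0.2 (array([0.54539159, 0.27047568, 0.15291452]), np.float64(4.75944374256538))
lid -0.2 (array([ 0.53431972,  0.26310177, -0.24217401]), np.float64(14.680692980360167))
lid 0.2 (array([ 0.53431868,  0.26310067, -0.24218753]), np.float64(14.680690021707631))
lip [(array([0.51762094, 0.2386042 ]), np.float64(5.383319793997089)), (array([0.56200453, 0.26223192]), np.float64(15.671361090239252))]
lip164 [(array([0.51836495, 0.23979401]), np.float64(5.406007137149056)), (array([0.55009088, 0.26418979]), np.float64(15.872320039872609))]
top [(array([0.5188447 , 0.23248261]), np.float64(5.672046651901994)), (array([0.53251392, 0.25783505]), np.float64(6.139060054463973))]
flange [(array([0.52663782, 0.26234336]), np.float64(6.209307040154686)), (array([0.5182551 , 0.26955944]), np.float64(12.52752151647561))]
coup head [(array([ 0.53254958, -0.18468124, -0.035364  ]), np.float64(9.265671149276116)), (array([ 0.53193975, -0.18647788,  0.09412352]), np.float64(16.893761184209094))]
rim0 [(array([ 0.52734468, -0.18737979]), np.float64(14.178142573429167)), (array([ 0.5256593 , -0.19291152]), np.float64(23.814034759479924))]
b53 [(array([ 0.52357632, -0.18318298]), np.float64(14.828764897045403)), (array([ 0.51353699, -0.19528784]), np.float64(14.26960122668649))]
```

Run:
```python
from h import *
S2,S0,T=[pickle.load(open(f"pics/{n}.pkl","rb")) for n in("scene2","scene0","top0")]
def edges(c,v,u0,u1,up=4):
    g=gaussian_filter(c["frame"].astype(float).mean(2),[.5,.8])[v];u=np.arange(u0,u1,.1);y=np.interp(u,np.arange(640),g);d=np.gradient(y)
    m=len(u)//2;return u[:m][np.argmin(d[:m])],u[m:][np.argmax(d[m:])]
C=[.5279,.2619]
print("coupling body: obs centre,width | pred axis u at that row")
def pred(c,x,y,v,z0,z1):
    z=np.linspace(z0,z1,60);p=proj(c,np.c_[0*z+x,0*z+y,z]);i=np.argsort(p[:,1]);return np.interp(v,p[i,1],p[i,0])
for v in range(160,173,2):
    a,b=edges(S2,v,404,448);print(v,round((a+b)/2,2),round(b-a,1),round(pred(S2,*C,v,.2,.33),2))
print("adaptor lip/pipe")
for v in list(range(192,200))+list(range(214,226,2)):
    a,b=edges(S2,v,406,438);print(v,round((a+b)/2,2),round(b-a,1),round(pred(S2,.53,.263,v,.03,.2),2))
print("coupling on bench")
for v in range(222,234,2):
    a,b=edges(S0,v,236,272);print(v,round((a+b)/2,2),round(b-a,1),round(pred(S0,.5288,-.1898,v,-.03,.1),2))
for x in(.526,.53,.534):
  print("toplid",x,[round(score(T,[l@yawR(-.242).T+[x,y,0] for l in rect(.094,.084,.052)]),2) for y in(.257,.26,.263,.266,.269)])
```

```text
coupling body: obs centre,width | pred axis u at that row
160 426.75 25.3 427.66
162 426.6 23.0 427.32
164 422.65 31.1 426.98
166 426.75 33.3 426.63
168 426.1 32.0 426.29
170 427.65 30.9 425.95
172 425.0 23.2 425.6
adaptor lip/pipe
192 422.6 17.0 422.77
193 422.8 17.4 422.6
194 422.6 17.0 422.43
195 422.7 17.2 422.25
196 423.4 15.4 422.08
197 423.15 15.9 421.91
198 421.85 12.5 421.74
199 421.4 11.4 421.57
214 419.65 14.1 419.01
216 418.9 13.4 418.67
218 418.45 14.3 418.33
220 418.5 14.2 417.98
222 417.75 13.1 417.64
224 417.3 14.4 417.3
coupling on bench
222 252.8 23.2 254.58
224 253.5 19.4 254.77
226 250.8 23.2 254.96
228 253.2 28.0 255.14
230 255.4 22.0 255.33
232 253.7 19.0 255.52
toplid 0.526 [np.float64(2.87), np.float64(3.45), np.float64(4.06), np.float64(4.05), np.float64(3.37)]
toplid 0.53 [np.float64(4.64), np.float64(5.09), np.float64(5.14), np.float64(4.3), np.float64(2.87)]
toplid 0.534 [np.float64(5.82), np.float64(6.47), np.float64(6.42), np.float64(5.39), np.float64(4.01)]
```

Run:
```python
from h import *
for n in("top0","scene0"):
  T=pickle.load(open(f"pics/{n}.pkl","rb"))
  for w0 in(-.24,):
    rs=[fit(T,lambda v:[l@yawR(v[2]).T+[v[0],v[1],0] for l in rect(.094,.084,.052)],[x,.263,w0],[.003,.003,.03]) for x in(.527,.533,.537)]
    print(n,[(np.round(a,4),round(b,2)) for a,b in rs])
T=pickle.load(open("pics/top0.pkl","rb"))
f=gaussian_filter(T["frame"].astype(float),[1,1,0]);d=f[:,:,2]-f[:,:,0]
print(np.median(d[100:290,150:260]),np.round(d[180:232:6,200:272:6]))
# lip disc in top: radial-gradient, unsigned, with several radii
for z,rad in((.172,.022),(.13,.031)):
  best=sorted([(round(score(T,[circ(x,y,z,rad)],sig=.8,mode="u"),2),round(x,4),round(y,4)) for x in np.arange(.518,.544,.002) for y in np.arange(.254,.274,.002)])[::-1][:6];print(z,best)
```

```text
top0 [(array([ 0.5198,  0.265 , -0.2176]), np.float64(6.93)), (array([ 0.5353,  0.2614, -0.2394]), np.float64(6.65)), (array([ 0.5442,  0.2593, -0.2282]), np.float64(8.96))]
scene0 [(array([ 0.5343,  0.2631, -0.2422]), np.float64(14.68)), (array([ 0.5343,  0.2631, -0.2422]), np.float64(14.68)), (array([ 0.5343,  0.2631, -0.2422]), np.float64(14.68))]
10.396077808367409 [[10. 10. 11. 10. 15. 14. 14. 14. 11.  9. 11. 11.]
 [10. 10. 10. 10. 15. 16. 15. 15. 15. 15. 14. 10.]
 [11. 10. 11. 13. 15. 14. 14. 14. 14. 14. 14. 11.]
 [10. 11. 11. 15. 15. 14.  5. 15. 16. 15. 14. 11.]
 [11. 10. 10. 15. 14. 14.  3. 14. 15. 16. 13. 11.]
 [10. 11. 10. 14. 14. 14. 14. 15. 15. 15. 10. 11.]
 [11. 11. 12.  8. 15. 15. 15. 15. 15. 15. 10. 11.]
 [10. 10. 14.  6. 14. 15. 15. 15. 15. 14. 10. 10.]
 [11. 10. 11. 10. 10. 13. 14. 15. 15. 13. 11. 11.]]
0.172 [(np.float64(5.46), np.float64(0.534), np.float64(0.264)), (np.float64(5.39), np.float64(0.534), np.float64(0.262)), (np.float64(5.36), np.float64(0.528), np.float64(0.27)), (np.float64(5.36), np.float64(0.526), np.float64(0.27)), (np.float64(5.32), np.float64(0.536), np.float64(0.264)), (np.float64(5.32), np.float64(0.524), np.float64(0.268))]
0.13 [(np.float64(6.79), np.float64(0.524), np.float64(0.258)), (np.float64(6.71), np.float64(0.522), np.float64(0.256)), (np.float64(6.7), np.float64(0.522), np.float64(0.258)), (np.float64(6.63), np.float64(0.526), np.float64(0.262)), (np.float64(6.63), np.float64(0.524), np.float64(0.26)), (np.float64(6.58), np.float64(0.524), np.float64(0.256))]
```

```bash
cat > fit2.py <<'E'
from h import *
K=8
def mask(c,parts,x0,y0,w,h):
    m=np.zeros((h*K,w*K),np.uint8)
    for P in parts:
        p=((proj(c,P)-[x0,y0]+.5)*K-.5);cv2.fillConvexPoly(m,cv2.convexHull(np.round(p*16).astype(np.int32).reshape(-1,1,2)),255,cv2.LINE_AA,4)
    m=cv2.GaussianBlur(m.astype(np.float32)/255,(0,0),1.0*K)
    return cv2.resize(m,(w,h),interpolation=cv2.INTER_AREA)
cyl=lambda x,y,a,b,r1,r2=None:np.vstack([circ(x,y,a,r1),circ(x,y,b,r2 or r1)])
def adparts(x,y): return [cyl(x,y,.052,.122,.018),cyl(x,y,.122,.130,.031),cyl(x,y,.13,.143,.022),cyl(x,y,.143,.164,.0155),cyl(x,y,.164,.172,.022),cyl(x,y,.172,.179,.022,.016)]
def tank(x,y,w): return [np.vstack([np.vstack(rect(.094,.084,z,3))for z in(0,.052)])@yawR(w).T+[x,y,0]]
def cparts(x,y,z,w):
    sq=np.vstack([np.vstack(rect(.018,.018,k,3)) for k in(.053,.087)]);L=[cyl(0,0,0,.053,.029),sq]
    for s in(1,-1):
        e=np.array([0,s*np.cos(.349),np.sin(.349)]);n=np.array([0,-s*np.sin(.349),np.cos(.349)]);p=np.array([0,s*.033,.024])
        L.append(np.array([p+a*e+b*n+[q,0,0] for a in(-.005,.08) for b in(-.004,.004) for q in(-.007,.007)]))
    return [l@yawR(w).T+[x,y,z] for l in L]
def run(c,fn,x0,win,chan,scale):
    x,y,w,h=win;d=chan(gaussian_filter(c["frame"].astype(float),[.6,.6,0]))[y:y+h,x:x+w].ravel()
    def f(v):
        m=mask(c,fn(*(np.array(x0)+np.array(scale)*v)),*win).ravel();A=np.c_[m,np.ones_like(m)];s=np.linalg.lstsq(A,d,rcond=None)
        return s[1][0]/len(d)
    b=min((minimize(f,s,method="Nelder-Mead",options=dict(xatol=.02,fatol=1e-5)) for s in([0.1]*len(x0),[-1.]*len(x0))),key=lambda o:o.fun)
    return np.round(np.array(x0)+np.array(scale)*b.x,4),round(b.fun,3),round(float(np.var(d)),3)
br=lambda f:f[:,:,2]-f[:,:,0]
E
python3 - <<'E'
from fit2 import *
T,S,S2=[pickle.load(open(f"pics/{n}.pkl","rb")) for n in("top0","scene0","scene2")]
print("tank top",run(T,tank,[.53,.263,-.24],(204,172,64,66),br,[.004,.004,.03]))
print("adap top",run(T,adparts,[.53,.263],(224,190,26,26),br,[.004,.004]))
print("adap scene",run(S,adparts,[.53,.263],(408,186,20,46),br,[.004,.004]))
print("coup top",run(T,lambda x,y,w:cparts(x,y,0,w),[.529,-.19,-.07],(334,186,60,34),br,[.004,.004,.03]))
print("coup scene",run(S,lambda x,y,w:cparts(x,y,0,w),[.529,-.19,-.07],(222,196,64,46),br,[.004,.004,.03]))
g=lambda x,y,w:cparts(x,y,.2292,w)[::1]
print("coup scene2 (tcp .5279,.2619)",run(S2,lambda x,y,w:[p for i,p in enumerate(g(x,y,w)) if i!=1],[.528,.262,0],(386,157,88,26),br,[.004,.004,.03]))
E
```

```text
tank top (array([ 0.5315,  0.2728, -0.2375]), np.float64(4.725), 7.446)
adap top (array([0.5311, 0.2698]), np.float64(7.603), 11.95)
adap scene (array([0.5514, 0.2619]), np.float64(38.484), 64.866)
coup top (array([ 0.5307, -0.1937, -0.0537]), np.float64(1.564), 2.478)
coup scene (array([ 0.5477, -0.1878, -0.0306]), np.float64(16.129), 30.322)
coup scene2 (tcp .5279,.2619) (array([ 0.542 ,  0.2577, -0.0718]), np.float64(18.381), 41.47)
```

Vision puts the remaining offset at about +3 mm in x and +4 mm in y. The cone captures about 8 mm, so I'll lower gently and use the lateral force to centre it.

```bash
echo '[{"xyz":[0.004,0.003,0]},{"xyz":[0,0,0.02]},{"xyz":[0,0,0.02]},{},{}]' > m.json && python3 steer.py m.json
python3 - <<'E'
from workcell import r
o=r.observe();print(o["ft_force"],o["moment"])
E
echo '[{"xyz":[0,0,0.004]},{"xyz":[0,0,0.002]},{"xyz":[0,0,0.002]},{},{}]' > m.json && python3 steer.py m.json
echo '[{"xyz":[0,0,0.002]},{},{}]' > m.json && python3 steer.py m.json
python3 - <<'E'
from workcell import r
o=r.observe();print(o["ft_force"],o["moment"])
E
```

```text
time_s: 6.58
tcp_pos: [0.5305, 0.2669, 0.247]
ee_rot: [0.707, 0.708, -0.001, -0.0]
ft_force: [-0.2, 0.2, -3.5]
opening: 0.0352
grip_force: 61.7
[-0.20884387  0.19850317 -3.53579498] [ 0.06598667  0.03706551 -0.03003332]
time_s: 7.0
tcp_pos: [0.5307, 0.2674, 0.2396]
ee_rot: [0.706, 0.708, 0.0, 0.0]
ft_force: [0.5, 0.3, -4.9]
opening: 0.0353
grip_force: 61.8
time_s: 7.25
tcp_pos: [0.5306, 0.2673, 0.2373]
ee_rot: [0.706, 0.708, -0.0, -0.0]
ft_force: [-0.3, 0.2, -4.5]
opening: 0.0352
grip_force: 61.8
[-0.34395631  0.1929147  -4.5261488 ] [0.02979185 0.03039857 0.02376555]
```

```bash
echo '[{"xyz":[0,0,0.002]},{},{}]' > m.json && python3 steer.py m.json | egrep 'tcp|ft'
echo '[{"xyz":[0,0,0.002]},{},{}]' > m.json && python3 steer.py m.json| egrep 'tcp|ft'
echo '[{"xyz":[0,0,0.0015]},{},{}]' > m.json && python3 steer.py m.json| egrep 'tcp|ft'
python3 - <<'E'
from workcell import r
from h import *
c=r.capture("scene");pickle.dump(c,open("pics/s3.pkl","wb"));cv2.imwrite("pics/s3.png",crop(c,375,140,90,75,8))
o=r.observe();print(o["ft_force"],o["moment"])
E
```

```text
tcp_pos: [0.5305, 0.2673, 0.2352]
ft_force: [-0.1, -0.7, -5.4]
tcp_pos: [0.5305, 0.2673, 0.2332]
ft_force: [0.3, -0.6, -5.1]
tcp_pos: [0.5306, 0.2673, 0.2318]
ft_force: [-0.3, 0.1, -5.1]
[-0.19396345 -0.43664678 -5.16134399] [-0.01700596  0.02061204  0.00351795]
```

View pics/s3.png

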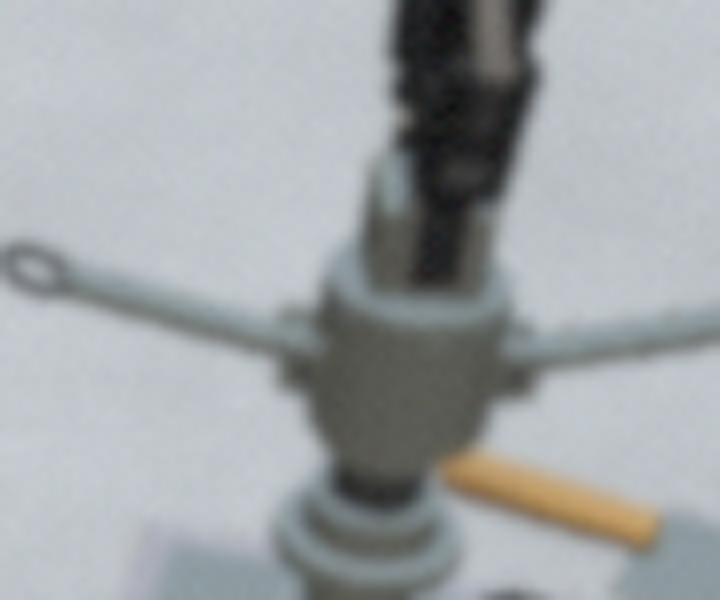

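The view shows the body rim at about (400,465) and the groove at about (378,485). The coupling looks a little too far to +y, so I'll measure it numerically.

Run:
```python
from h import *
S=pickle.load(open("pics/s3.pkl","rb"))
g=gaussian_filter(S["frame"].astype(float).mean(2),.6)
def half(v,u0,u1,bg0,bg1):
    r=np.interp(np.arange(u0,u1,.05),np.arange(640),g[v]);u=np.arange(u0,u1,.05);m=len(u)//2
    lo=np.median(r[m-60:m+60]);a=u[:m][np.where(r[:m]>(lo+r[:20].mean())/2)[0][-1]];b=u[m:][np.where(r[m:]>(lo+r[-20:].mean())/2)[0][0]];return a,b
def pu(x,y,v,z0,z1):
    z=np.linspace(z0,z1,80);p=proj(S,np.c_[0*z+x,0*z+y,z]);i=np.argsort(p[:,1]);return np.interp(v,p[i,1],p[i,0])
for v in range(190,197):
    a,b=half(v,406,445,0,0);print("body",v,round(a,1),round(b,1),"c-pred",round((a+b)/2-pu(.5306,.2673,v,.1,.3),2))
for v in range(212,226,2):
    a,b=half(v,404,436,0,0);print("pipe",v,round(a,1),round(b,1),"c-pred",round((a+b)/2-pu(.531,.263,v,0,.2),2))
for v in(199,200,201):
    a,b=half(v,411,428,0,0);print("groove",v,round(a,1),round(b,1),"c-pred",round((a+b)/2-pu(.531,.263,v,0,.2),2))
```

```text
body 190 412.4 437.5 c-pred 0.07
body 191 412.7 436.2 c-pred -0.25
body 192 413.0 435.8 c-pred -0.15
body 193 413.5 435.4 c-pred 0.07
body 194 414.1 434.9 c-pred 0.3
body 195 414.6 434.4 c-pred 0.47
body 196 415.1 434.0 c-pred 0.67
pipe 212 410.9 430.9 c-pred 1.48
pipe 214 412.1 426.4 c-pred 0.15
pipe 216 411.9 420.0 c-pred -2.81
pipe 218 411.6 420.0 c-pred -2.62
pipe 220 411.2 424.1 c-pred -0.4
pipe 222 410.7 424.7 c-pred -0.01
pipe 224 410.2 424.7 c-pred 0.05
groove 199 415.1 426.5 c-pred -0.87
groove 200 415.2 426.6 c-pred -0.59
groove 201 415.7 426.5 c-pred -0.25
```

```bash
echo '[{"xyz":[-0.002,0,0]},{"xyz":[-0.002,0,0]},{},{}]' > m.json && python3 steer.py m.json | egrep 'tcp|ft'
for i in 1; do echo '[{"xyz":[0,0,0.0015]},{},{}]' > m.json && python3 steer.py m.json| egrep 'tcp|ft'; done
echo '[{"xyz":[0,0,0.0015]},{},{}]' > m.json && python3 steer.py m.json| egrep 'tcp|ft'
echo '[{"xyz":[0,0,0.0015]},{},{}]' > m.json && python3 steer.py m.json| egrep 'tcp|ft'
python3 -c "
from workcell import r
o=r.observe();print(o['ft_force'],o['moment'])"
```

```text
tcp_pos: [0.5307, 0.2631, 0.2319]
ft_force: [0.7, 0.4, -4.3]
tcp_pos: [0.5305, 0.2633, 0.2302]
ft_force: [0.6, -0.0, -5.0]
tcp_pos: [0.5305, 0.2634, 0.2287]
ft_force: [-0.3, 0.4, -4.7]
tcp_pos: [0.5305, 0.2634, 0.2273]
ft_force: [1.0, 0.3, -4.9]
[ 0.97940683  0.26854957 -4.94425486] [0.10901782 0.06193073 0.03764282]
```

```bash
echo '[{"xyz":[0,0,0.002]},{"xyz":[0,0,0.001]},{}]' > m.json && python3 steer.py m.json| egrep 'tcp|ft'
echo '[{"xyz":[0,0,0.002]},{"xyz":[0,0,0.001]},{}]' > m.json && python3 steer.py m.json| egrep 'tcp|ft'
echo '[{"xyz":[0,0,0.002]},{"xyz":[0,0,0.001]},{}]' > m.json && python3 steer.py m.json| egrep 'tcp|ft'
python3 -c "
from workcell import r
o=r.observe();print(o['ft_force'],o['moment'])"
```

```text
tcp_pos: [0.5305, 0.2633, 0.224]
ft_force: [-0.0, 0.5, -5.9]
tcp_pos: [0.5305, 0.2633, 0.2211]
ft_force: [-0.3, 0.5, -4.8]
tcp_pos: [0.5305, 0.2633, 0.2181]
ft_force: [0.2, 0.2, -5.2]
[ 0.20570134  0.2198889  -5.22943178] [ 0.30646121  0.06985369 -0.01018361]
```

```bash
echo '[{"xyz":[0,0,0.003]},{"xyz":[0,0,0.002]},{}]' > m.json && python3 steer.py m.json| egrep 'tcp|ft'
echo '[{"xyz":[0,0,0.003]},{"xyz":[0,0,0.002]},{}]' > m.json && python3 steer.py m.json| egrep 'tcp|ft'
echo '[{"xyz":[0,0,0.002]},{"xyz":[0,0,0.002]},{}]' > m.json && python3 steer.py m.json| egrep 'tcp|ft'
python3 -c "
from workcell import r
o=r.observe();print(o['ft_force'],o['moment'])"
```

```text
tcp_pos: [0.5304, 0.2633, 0.2128]
ft_force: [0.0, 1.3, -6.1]
tcp_pos: [0.5304, 0.2633, 0.2078]
ft_force: [-0.8, 0.5, -6.4]
tcp_pos: [0.5305, 0.2634, 0.204]
ft_force: [-0.7, 2.1, -6.3]
[-0.69729875  2.12374275 -6.33088716] [0.56958328 0.07148925 0.00104593]
```

```bash
echo '[{"xyz":[0.001,0,0]},{"xyz":[0,0,0.002]},{}]' > m.json && python3 steer.py m.json| egrep 'tcp|ft'
echo '[{"xyz":[0,0,0.0015]},{},{}]' > m.json && python3 steer.py m.json| egrep 'tcp|ft'
echo '[{"xyz":[0,0,0.0015]},{},{}]' > m.json && python3 steer.py m.json| egrep 'tcp|ft'
python3 -c "
from workcell import r
o=r.observe();print(o['ft_force'],o['moment'])"
```

```text
tcp_pos: [0.5305, 0.2641, 0.202]
ft_force: [-0.1, -0.2, -5.1]
tcp_pos: [0.5306, 0.2642, 0.2008]
ft_force: [-0.6, 0.2, -4.8]
tcp_pos: [0.5307, 0.2644, 0.1995]
ft_force: [-0.5, -0.3, -1.7]
[-0.49451666 -0.25308875 -1.72617274] [-0.12859799  0.08377042 -0.03390059]
```

Seal contact came at TCP z of about 0.200, as expected. I push the last 6 mm.

```bash
for k in 1; do echo '[{"xyz":[0,0,0.0015]},{},{}]' > m.json && python3 steer.py m.json| egrep 'tcp|ft'; done
echo '[{"xyz":[0,0,0.0015]},{},{}]' > m.json && python3 steer.py m.json| egrep 'tcp|ft'
echo '[{"xyz":[0,0,0.0015]},{},{}]' > m.json && python3 steer.py m.json| egrep 'tcp|ft'
echo '[{"xyz":[0,0,0.001]},{},{}]' > m.json && python3 steer.py m.json| egrep 'tcp|ft'
```

```text
tcp_pos: [0.5307, 0.2644, 0.198]
ft_force: [-0.5, -1.0, 2.9]
tcp_pos: [0.5307, 0.2644, 0.1963]
ft_force: [-1.0, -0.2, 2.2]
tcp_pos: [0.5306, 0.2644, 0.1947]
ft_force: [-1.0, -0.2, 0.6]
tcp_pos: [0.5307, 0.2644, 0.194]
ft_force: [-1.5, -1.6, 4.3]
```

```bash
echo '[{"xyz":[0,0,0.0007]},{},{}]' > m.json && python3 steer.py m.json| egrep 'tcp|ft'
echo '[{"xyz":[0,0,0.0007]},{},{}]' > m.json && python3 steer.py m.json| egrep 'tcp|ft'
```

```text
tcp_pos: [0.5307, 0.2644, 0.1938]
ft_force: [-4.8, -2.8, 14.7]
tcp_pos: [0.5307, 0.2645, 0.1938]
ft_force: [-8.1, -5.0, 22.8]
```

It is home: there is a hard stop at 0.1938, which puts the rim at about 0.136. I release, retract and close the fingers.

```bash
echo '[{"xyz":[0,0,-0.001]},{},{},{},{}]' > m.json && python3 steer.py m.json 0.085| egrep 'tcp|ft|open'
echo '[{},{"xyz":[0,0,-0.02]},{"xyz":[0,0,-0.03]},{"xyz":[0,0,-0.03]},{"xyz":[0,0,-0.02]}]' > m.json && python3 steer.py m.json| egrep 'tcp|ft|open'
echo '[{"xyz":[0.034,0,0]},{"xyz":[0.034,0,0]},{"xyz":[0.034,0,0]},{},{}]' > m.json && python3 steer.py m.json 0 30| egrep 'tcp|ft|open'
echo '[{"rotvec":[0,-0.12,0]},{"rotvec":[0,-0.12,0]},{"rotvec":[0,-0.12,0]},{"rotvec":[0,-0.12,0]},{"rotvec":[0,-0.12,0]}]' > m.json && python3 steer.py m.json
echo '[{},{}]' > m.json && python3 steer.py m.json
python3 - <<'E'
from workcell import r
from h import *
a=[]
for n in("scene","top"):
    c=r.capture(n);pickle.dump(c,open(f"pics/{n}4.pkl","wb"));a.append(crop(c,*((375,130,100,140,4) if n=="scene" else (195,160,100,140,4))))
cv2.imwrite("pics/p4.png",np.hstack(a))
E
```

```text
tcp_pos: [0.5305, 0.2643, 0.1932]
ft_force: [0.3, 0.4, 0.8]
opening: 0.0851
tcp_pos: [0.5309, 0.2648, 0.2961]
ft_force: [0.4, 0.4, -0.2]
opening: 0.0851
tcp_pos: [0.5294, 0.3685, 0.293]
ft_force: [0.3, -1.4, -0.6]
opening: 0.0253
time_s: 14.55
tcp_pos: [0.5309, 0.3658, 0.2946]
ee_rot: [0.675, 0.675, -0.21, 0.212]
ft_force: [0.3, -0.6, 0.3]
opening: 0.0002
grip_force: 0.0
time_s: 14.72
tcp_pos: [0.5298, 0.367, 0.2916]
ee_rot: [0.674, 0.677, -0.21, 0.209]
ft_force: [0.4, -0.8, 0.1]
opening: 0.0001
grip_force: 0.0
```

View pics/p4.png

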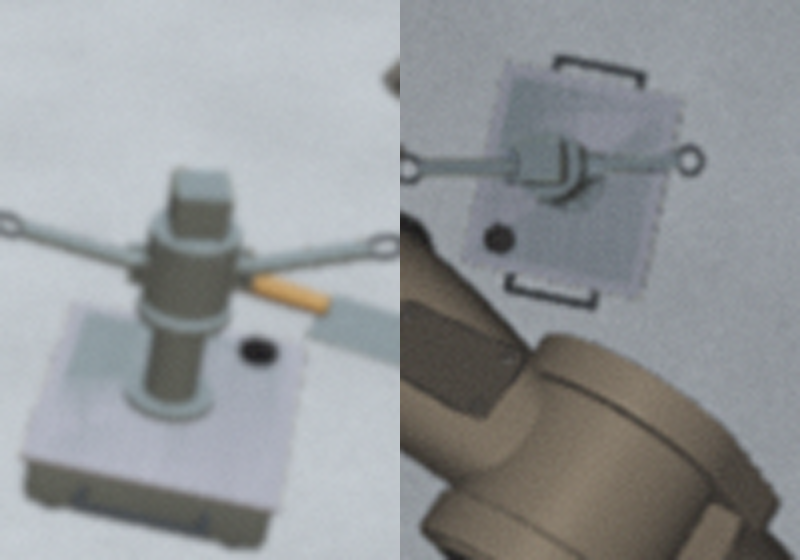

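Run:
```python
from h import *
S,S0,T=[pickle.load(open(f"pics/{n}.pkl","rb")) for n in("scene4","scene0","top4")]
print(proj(S,[[.53,.367,.2916],[.53,.367+.041,.2916+.06],[.5307,.264,.223],[.5307,.264+.033+.0855,.16+.031],[.5307,.264-.033-.0855,.16+.031]]))
print(proj(T,[[.53,.367,.2916],[.5307,.264,.223],[.5307,.264-.033-.0855,.16+.031]]))
d=abs(S["frame"].astype(int)-S0["frame"]).max(2)>60
for y in range(100,176,6): print(y,''.join('#' if d[y,x] else '.' for x in range(420,540,3)))
```

```text
[[474.20009245 152.57255392]
 [498.13405243 130.29220377]
 [426.14905384 175.020296  ]
 [472.14067882 188.37569182]
 [377.56218162 183.21141533]]
[[193.6563817  198.34675659]
 [229.80282452 199.38162174]
 [266.88422639 199.36535191]]
100 .......................................#
106 ........................................
112 ........................................
118 ........................................
124 ......................############......
130 .....................###########........
136 .....................##########.........
142 ....................###########.........
148 ..................#####.................
154 ...................#....................
160 ........................................
166 ........................................
172 ........................................
```

```bash
f='tcp|ft'; echo '[{"xyz":[0.02,0,0.033]},{"xyz":[0.018,0,0.033]},{},{}]' > m.json && python3 steer.py m.json| egrep $f
echo '[{"xyz":[0.005,0,0.008]},{"xyz":[0.004,0,0.007]},{}]' > m.json && python3 steer.py m.json| egrep $f
echo '[{"xyz":[0.01,0,0.009]},{"xyz":[0.01,0,0.009]},{}]' > m.json && python3 steer.py m.json| egrep $f
echo '[{"xyz":[0.005,0,0.012]},{"xyz":[0.005,0,0.012]},{}]' > m.json && python3 steer.py m.json| egrep $f
```

```text
tcp_pos: [0.531, 0.3585, 0.2181]
ft_force: [0.3, -0.1, 1.2]
tcp_pos: [0.5306, 0.3592, 0.2001]
ft_force: [-0.3, 0.3, -0.2]
tcp_pos: [0.5296, 0.366, 0.1711]
ft_force: [0.2, 0.7, 0.9]
tcp_pos: [0.5298, 0.3592, 0.1457]
ft_force: [0.3, 0.6, -0.3]
```

```bash
f='tcp|ft'; echo '[{"xyz":[0.004,0,0.009]},{"xyz":[0.004,0,0.009]},{}]' > m.json && python3 steer.py m.json| egrep $f
python3 - <<'E'
from workcell import r
from h import *
c=r.capture("scene");pickle.dump(c,open("pics/s5.pkl","wb"));i=crop(c,380,110,130,130,4)
P=np.array([.5307,.297,.160])
for k in(-34,-60):
    a=np.radians(k);draw(i,c,np.array([P,P+.08*np.array([0,np.cos(a),np.sin(a)])]),380,110,4,(0,0,255))
cv2.imwrite("pics/p5.png",i)
E
```

```text
tcp_pos: [0.5301, 0.3558, 0.1271]
ft_force: [-0.8, 0.9, -0.3]
```

View pics/p5.png

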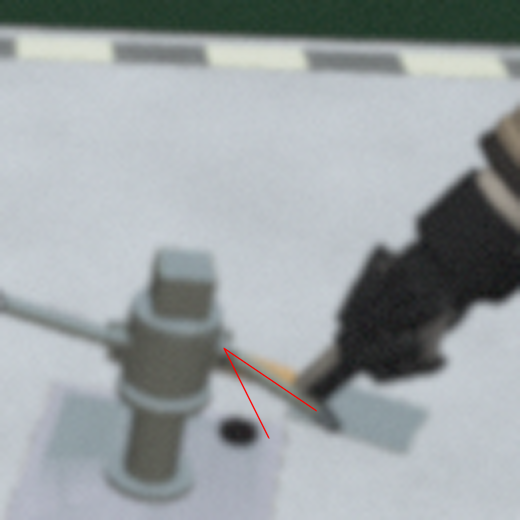

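The left arm is moving with the finger and is now about 32° below level. I continue to the end stop.

```bash
f='tcp|ft'; echo '[{"xyz":[0.001,0,0.01]},{"xyz":[0.001,0,0.01]},{"xyz":[0,0,0.009]},{}]' > m.json && python3 steer.py m.json| egrep $f
echo '[{"xyz":[-0.0008,0,0.0018]},{},{}]' > m.json && python3 steer.py m.json| egrep $f
echo '[{"xyz":[-0.0008,0,0.0018]},{},{}]' > m.json && python3 steer.py m.json| egrep $f
```

```text
tcp_pos: [0.5303, 0.3402, 0.1023]
ft_force: [0.1, 0.6, -0.7]
tcp_pos: [0.5305, 0.3408, 0.1032]
ft_force: [0.1, 1.0, -0.3]
tcp_pos: [0.5304, 0.339, 0.1021]
ft_force: [-0.3, 2.5, -0.6]
```

```bash
f='tcp|ft'; echo '[{"xyz":[-0.0008,0,0.0018]},{},{}]' > m.json && python3 steer.py m.json| egrep $f
echo '[{"xyz":[-0.0008,0,0.0018]},{},{}]' > m.json && python3 steer.py m.json| egrep $f
echo '[{"xyz":[-0.0008,0,0.0018]},{},{}]' > m.json && python3 steer.py m.json| egrep $f
```

```text
tcp_pos: [0.5304, 0.3371, 0.1009]
ft_force: [0.5, 1.1, 0.1]
tcp_pos: [0.5304, 0.3356, 0.0998]
ft_force: [0.4, 4.2, -0.7]
tcp_pos: [0.5304, 0.3338, 0.0988]
ft_force: [-0.6, 4.5, -0.7]
```

```bash
f='tcp|ft'; echo '[{"xyz":[-0.0008,0,0.0018]},{},{}]' > m.json && python3 steer.py m.json| egrep $f
echo '[{"xyz":[-0.0008,0,0.0018]},{},{}]' > m.json && python3 steer.py m.json| egrep $f
python3 - <<'E'
from workcell import r
from fit2 import *
c=r.capture("scene");pickle.dump(c,open("pics/s6.pkl","wb"))
# darkness/steel along candidate arm directions
P=np.array([.5307,.297,.160]);g=c["frame"].astype(float)
for k in range(-72,-40,3):
    a=np.radians(k);q=proj(c,[P+d*np.array([0,np.cos(a),np.sin(a)]) for d in np.linspace(.03,.09,40)])
    print(k,np.round([map_coordinates(g[:,:,i],[q[:,1],q[:,0]],order=1).mean() for i in range(3)]))
E
```

```text
tcp_pos: [0.5304, 0.3325, 0.0978]
ft_force: [-1.1, 5.5, -1.2]
tcp_pos: [0.5304, 0.3316, 0.097]
ft_force: [-0.3, 8.7, 0.3]
-72 [100. 102.  98.]
-69 [107. 109. 104.]
-66 [125. 128. 127.]
-63 [137. 139. 140.]
-60 [134. 136. 137.]
-57 [127. 128. 130.]
-54 [124. 125. 126.]
-51 [125. 125. 125.]
-48 [123. 123. 123.]
-45 [119. 118. 115.]
-42 [112. 109. 103.]
```

```bash
f='tcp|ft'; echo '[{"xyz":[-0.0008,0,0.0018]},{},{}]' > m.json && python3 steer.py m.json| egrep $f
echo '[{"xyz":[-0.0008,0,0.0018]},{},{}]' > m.json && python3 steer.py m.json| egrep $f
```

```text
tcp_pos: [0.5304, 0.331, 0.0963]
ft_force: [1.2, 13.1, 4.1]
tcp_pos: [0.5304, 0.3304, 0.0958]
ft_force: [-1.1, 19.4, 8.7]
```

The left arm is at a firm stop (21 N). I back out and go over to the right arm.

```bash
f='tcp|ft'; echo '[{"xyz":[0.005,0,-0.02]},{"xyz":[0,0,-0.04]},{"xyz":[0,0,-0.04]},{"xyz":[0,0,-0.04]},{"xyz":[0,0,-0.04]}]' > m.json && python3 steer.py m.json| egrep $f
echo '[{"xyz":[0,0,-0.03],"rotvec":[0,0.12,0]},{"xyz":[0,0,-0.03],"rotvec":[0,0.12,0]},{"rotvec":[0,0.12,0]},{"rotvec":[0,0.12,0]},{"rotvec":[0,0.12,0]}]' > m.json && python3 steer.py m.json
echo '[{},{}]' > m.json && python3 steer.py m.json
```

```text
tcp_pos: [0.5302, 0.4329, 0.2423]
ft_force: [0.1, 0.6, 0.2]
time_s: 19.67
tcp_pos: [0.5302, 0.464, 0.2932]
ee_rot: [0.707, 0.708, 0.003, -0.001]
ft_force: [1.9, -0.0, -0.5]
opening: -0.0002
grip_force: 0.0
time_s: 19.83
tcp_pos: [0.5319, 0.4603, 0.2924]
ee_rot: [0.708, 0.706, -0.0, 0.001]
ft_force: [0.0, 0.5, 0.2]
opening: 0.0002
grip_force: 0.0
```

```bash
echo '[{"xyz":[-0.035,0,0]},{"xyz":[-0.035,0,0]},{"xyz":[-0.035,0,0]},{"xyz":[-0.035,0,0]},{"xyz":[-0.035,0,0]}]' > m.json && python3 steer.py m.json |egrep 'tcp|ft'
echo '[{"xyz":[-0.035,0,0]},{"xyz":[-0.035,0,0]},{"xyz":[-0.035,0,0]},{"xyz":[-0.013,0,0]},{}]' > m.json && python3 steer.py m.json|egrep 'tcp|ft'
echo '[{"rotvec":[0,0.12,0]},{"rotvec":[0,0.12,0]},{"rotvec":[0,0.12,0]},{"rotvec":[0,0.12,0]},{"rotvec":[0,0.12,0]}]' > m.json && python3 steer.py m.json
echo '[{},{}]' > m.json && python3 steer.py m.json
python3 - <<'E'
from workcell import r
from h import *
c=r.capture("scene");pickle.dump(c,open("pics/s7.pkl","wb"));g=c["frame"].astype(float)
P=np.array([.5307,.297,.160])
for k in range(-72,-40,3):
    a=np.radians(k);q=proj(c,[P+d*np.array([0,np.cos(a),np.sin(a)]) for d in np.linspace(.03,.075,40)])
    print(k,np.round([map_coordinates(g[:,:,i],[q[:,1],q[:,0]],order=1).mean() for i in range(3)]))
E
```

```text
tcp_pos: [0.5297, 0.2878, 0.2913]
ft_force: [0.1, -0.3, -0.2]
tcp_pos: [0.5309, 0.1672, 0.2916]
ft_force: [0.0, 0.7, -0.0]
time_s: 21.08
tcp_pos: [0.531, 0.1721, 0.293]
ee_rot: [0.673, 0.677, 0.211, -0.211]
ft_force: [0.1, 0.2, 0.1]
opening: -0.0002
grip_force: 0.0
time_s: 21.25
tcp_pos: [0.5305, 0.17, 0.2908]
ee_rot: [0.675, 0.676, 0.208, -0.211]
ft_force: [0.0, 0.3, 0.4]
opening: -0.0001
grip_force: 0.0
-72 [96. 98. 94.]
-69 [105. 106. 101.]
-66 [123. 125. 124.]
-63 [151. 155. 159.]
-60 [171. 176. 182.]
-57 [178. 182. 188.]
-54 [179. 183. 188.]
-51 [178. 181. 185.]
-48 [174. 176. 178.]
-45 [166. 167. 166.]
-42 [160. 159. 155.]
```

Run:
```python
from h import *
S,S0=[pickle.load(open(f"pics/{n}.pkl","rb")) for n in("s7","scene4")]
d=gaussian_filter(S["frame"].astype(float).mean(2)-S0["frame"].mean(2),.6)
print("cols 428..478")
for y in range(184,226,2): print(y,''.join('#' if d[y,x]<-25 else '+' if d[y,x]>25 else '.' for x in range(428,480)))
for k in(-55,-60,-65):
    a=np.radians(k);print(k,np.round(proj(S,[np.array([.5307,.2972,.16])+l*np.array([0,np.cos(a),np.sin(a)]) for l in(.03,.08,.091)]),1).tolist())
```

```text
cols 428..478
184 ....######..........................................
186 ....#####...........................................
188 ....######..............................++++++++....
190 ........##..........................+++++++++++++...
192 ......................+++++++++++++++++++++++++++...
194 .......#.....+++++++++++++++++++++++++++++++++++....
196 ...........+++++++++++++++++++++++..................
198 ...........+++++++++................................
200 ....................................................
202 ....................................................
204 ........####........................................
206 ........#####.......................................
208 ........#####.......................................
210 .........#####......................................
212 .........#####......................................
214 ...........##.......................................
216 ............++......................................
218 ...........++++.....................................
220 ....................................................
222 ..............##....................................
224 .............####...................................
-55 [[440.8, 204.8], [449.3, 218.1], [451.1, 220.9]]
-60 [[439.9, 205.2], [446.8, 219.0], [448.3, 222.0]]
-65 [[438.9, 205.5], [444.2, 219.9], [445.4, 222.9]]
```

The left arm stays locked in the difference image. The right arm gets the same sequence mirrored.

```bash
f='tcp|ft'; echo '[{"xyz":[-0.021,0,0.03]},{"xyz":[-0.021,0,0.03]},{},{}]' > m.json && python3 steer.py m.json| egrep $f
echo '[{"xyz":[-0.005,0,0.008]},{"xyz":[-0.004,0,0.007]},{}]' > m.json && python3 steer.py m.json| egrep $f
echo '[{"xyz":[-0.01,0,0.009]},{"xyz":[-0.01,0,0.009]},{}]' > m.json && python3 steer.py m.json| egrep $f
echo '[{"xyz":[-0.005,0,0.012]},{"xyz":[-0.005,0,0.012]},{}]' > m.json && python3 steer.py m.json| egrep $f
echo '[{"xyz":[-0.004,0,0.009]},{"xyz":[-0.004,0,0.009]},{}]' > m.json && python3 steer.py m.json| egrep $f
```

```text
tcp_pos: [0.5297, 0.1719, 0.2187]
ft_force: [0.9, -0.1, 1.4]
tcp_pos: [0.5307, 0.1713, 0.2011]
ft_force: [-0.8, 0.2, 0.2]
tcp_pos: [0.53, 0.1635, 0.1726]
ft_force: [-0.9, -0.2, -0.6]
tcp_pos: [0.5298, 0.1697, 0.1477]
ft_force: [-0.2, -1.0, 0.2]
tcp_pos: [0.5301, 0.1736, 0.1288]
ft_force: [-0.8, 0.5, 0.4]
```

```bash
f='tcp|ft'; echo '[{"xyz":[-0.0015,0,0.01]},{"xyz":[-0.0015,0,0.01]},{"xyz":[0,0,0.01]},{}]' > m.json && python3 steer.py m.json| egrep $f
echo '[{"xyz":[0.0016,0,0.0036]},{},{}]' > m.json && python3 steer.py m.json| egrep $f
echo '[{"xyz":[0.0016,0,0.0036]},{},{}]' > m.json && python3 steer.py m.json| egrep $f
echo '[{"xyz":[0.0008,0,0.0018]},{},{}]' > m.json && python3 steer.py m.json| egrep $f
```

```text
tcp_pos: [0.5297, 0.1891, 0.1021]
ft_force: [-1.1, -0.9, 0.1]
tcp_pos: [0.5307, 0.1913, 0.1017]
ft_force: [-0.2, -0.9, 0.3]
tcp_pos: [0.5309, 0.1944, 0.0996]
ft_force: [-0.2, -2.4, 0.4]
tcp_pos: [0.5307, 0.1961, 0.0984]
ft_force: [0.9, -3.2, -0.7]
```

```bash
f='tcp|ft'; echo '[{"xyz":[0.0008,0,0.0018]},{},{}]' > m.json && python3 steer.py m.json| egrep $f
echo '[{"xyz":[0.0008,0,0.0018]},{},{}]' > m.json && python3 steer.py m.json| egrep $f
echo '[{"xyz":[0.0008,0,0.0018]},{},{}]' > m.json && python3 steer.py m.json| egrep $f
```

```text
tcp_pos: [0.531, 0.1972, 0.0973]
ft_force: [0.0, -7.7, 2.5]
tcp_pos: [0.5312, 0.1982, 0.0963]
ft_force: [-1.6, -14.5, 5.2]
tcp_pos: [0.5314, 0.1994, 0.095]
ft_force: [-0.2, -16.4, 3.5]
```

```bash
f='tcp|ft'; echo '[{"xyz":[0.0008,0,0.0018]},{},{}]' > m.json && python3 steer.py m.json| egrep $f
echo '[{"xyz":[-0.006,0,-0.02]},{"xyz":[0,0,-0.04]},{"xyz":[0,0,-0.04]},{"xyz":[0,0,-0.04]},{"xyz":[0,0,-0.04]}]' > m.json && python3 steer.py m.json| egrep $f
echo '[{"xyz":[0,0,-0.03],"rotvec":[0,-0.12,0]},{"xyz":[0,0,-0.03],"rotvec":[0,-0.12,0]},{"rotvec":[0,-0.12,0]},{"rotvec":[0,-0.12,0]},{"rotvec":[0,-0.12,0]}]' > m.json && python3 steer.py m.json| egrep $f
echo '[{},{}]' > m.json && python3 steer.py m.json
python3 - <<'E'
from workcell import r
from h import *
c=r.capture("scene");t=r.capture("top");pickle.dump(c,open("pics/s8.pkl","wb"));pickle.dump(t,open("pics/t8.pkl","wb"))
S0,T0=[pickle.load(open(f"pics/{n}.pkl","rb")) for n in("scene4","top4")]
d=gaussian_filter(c["frame"].astype(float).mean(2)-S0["frame"].mean(2),.6)
for y in range(174,228,2): print(y,''.join('#' if d[y,x]<-20 else '+' if d[y,x]>20 else '.' for x in range(370,480)))
C=np.array([.5307,.2642,.16])
for s in(1,-1): print(np.round(proj(c,[C+[0,s*(.033+l*.5),-l*.866] for l in(.03,.08,.091)]),1).tolist())
d=gaussian_filter(t["frame"].astype(float).mean(2)-T0["frame"].mean(2),.6)
print("top");
for y in range(186,212,2): print(y,''.join('#' if d[y,x]<-15 else '+' if d[y,x]>15 else '.' for x in range(185,285)))
for s in(1,-1): print(np.round(proj(t,[C+[0,s*(.033+l*.5),-l*.866] for l in(.03,.08,.091)]),1).tolist())
E
```

```text
tcp_pos: [0.5315, 0.2006, 0.0938]
ft_force: [-1.3, -20.0, 1.8]
tcp_pos: [0.5303, 0.096, 0.2413]
ft_force: [1.0, -0.9, 0.2]
tcp_pos: [0.5318, 0.0655, 0.293]
ft_force: [-0.0, -0.4, 0.1]
time_s: 25.72
tcp_pos: [0.5305, 0.0685, 0.2912]
ee_rot: [0.704, 0.71, 0.0, -0.0]
ft_force: [-0.1, -0.8, 0.4]
opening: -0.0001
grip_force: 0.0
174 .............................................###..............................................................
176 ............................................###..............++...............................................
178 ............................................###.+............++...............................................
180 ............................................###.............++++..............................................
182 ...+++++....................................###.............++++..............................................
184 ..+++++++++.................................###.............+++...............................................
186 ..++++++++++++++.............................###............+++.................
[... 3195 characters left out ...]
..++++++..........#........++......###.........#...+++...####.+.#############
202 +++++++++++...+++++...+...........................++......##############..++......++++.#############
204 +.......+++++++++..###..########..................++...+....##############.....#......##############
206 +.........++++.....######.............................+..........#########......####################
208 ..........................................##.........................####........###################
210 ............................................###...................................##################
[[220.4, 202.3], [215.8, 203.6], [214.8, 203.9]]
[[248.1, 201.5], [256.8, 202.5], [258.7, 202.7]]
```

The left arm now looks raised again, so the right-hand push must have tilted the coupling. I'll measure how far.

Run:
```python
from h import *
def half(g,v,u0,u1):
    u=np.arange(u0,u1,.05);r=np.interp(u,np.arange(640),g[v]);m=len(u)//2
    lo=np.median(r[m-40:m+40]);a=u[:m][np.where(r[:m]>(lo+r[:20].mean())/2)[0][-1]];b=u[m:][np.where(r[m:]>(lo+r[-20:].mean())/2)[0][0]];return a,b
for n in("scene4","s7","s8"):
    g=gaussian_filter(pickle.load(open(f"pics/{n}.pkl","rb"))["frame"].astype(float).mean(2),[.8,.5])
    print(n,[(v,)+tuple(np.round(half(g,v,u0,u1),1).tolist()) for v,u0,u1 in((180,408,440),(183,408,440),(184,408,440),(204,404,440),(206,404,440),(220,406,434),(222,406,434))])
    print(np.round(g[168:212:2,424]).astype(int).tolist())
    for v in range(170,230,2) if n=="s8" else []: print(v,''.join(chr(48+int(min(g[v,u],249)//25)) for u in range(384,472)))
```

```text
scene4 [(180, 416.1, 432.8), (183, 415.4, 432.7), (184, 415.2, 432.6), (204, 409.3, 431.6), (206, 409.2, 431.7), (220, 411.2, 424.9), (222, 410.7, 424.8)]
[199, 198, 179, 157, 153, 142, 112, 93, 91, 91, 95, 126, 137, 105, 91, 89, 90, 90, 90, 92, 96, 122]
s7 [(180, 419.6, 436.4), (183, 418.3, 436.6), (184, 418.2, 436.2), (204, 410.0, 431.2), (206, 410.0, 430.8), (220, 411.2, 424.9), (222, 410.7, 424.8)]
[197, 186, 158, 141, 129, 109, 91, 90, 89, 90, 107, 133, 117, 95, 89, 91, 89, 88, 88, 88, 94, 123]
s8 [(180, 414.4, 430.1), (183, 414.0, 430.6), (184, 413.8, 430.9), (204, 411.2, 432.0), (206, 411.5, 431.9), (220, 411.2, 425.0), (222, 410.7, 424.8)]
[197, 191, 167, 154, 151, 140, 105, 90, 89, 89, 100, 129, 124, 99, 91, 89, 89, 90, 90, 90, 96, 123]
170 7777777777777777777777777777777777777777777777777777777777777777777777777777777777777777
172 7777777777777777777777777777777766666666666666777777777777777777777777777777777777777777
174 7777777777777777777777777777777666666666666666677777777777777777777777777777777777777777
176 7777777777777777777777777777777655666666666666677777777777777
[... 1745 characters left out ...]
3334555666665544445567777777665544334455555556666
216 7777776654444455666666666665433333333333345566666653221122345667777777665433345666555555
218 7777765433345556666656666655433333333333345666666653211111134667777777776654456666666665
220 7777664333455666666666666655333333333333445666666655432222345667777777777776667777776666
222 7777654334556666666666666554333333333333456666666666655555566667777777777777777777777777
224 7777665555666666666666665554333333333333456666666666666666666667777777777777777777777777
226 7777766666666666666666665554333333333333456666666666666666666677777777777777777777777777
228 7777776666666666666666555554433333333334555666666666666666666777777777777777777777777777
```

The coupling tilted about ±9° in its clearance with each hard push. I'll re-grip the head at its tilt, stand it upright, press it home again, and then finish both arms gently.

```bash
f='tcp|ft|open|rot'; echo '[{"xyz":[0.035,0,0]},{"xyz":[0.035,0,0]},{"xyz":[0.035,0,0]},{"xyz":[0.035,0,0]},{"xyz":[0.035,0,0]}]' > m.json && python3 steer.py m.json 0.085 60|egrep $f
echo '[{"rotvec":[0,0.075,0]},{"rotvec":[0,0.075,0]},{},{}]' > m.json && python3 steer.py m.json|egrep $f
```

```text
tcp_pos: [0.5309, 0.2404, 0.2905]
ee_rot: [0.708, 0.707, -0.0, -0.001]
ft_force: [1.4, -0.9, 0.1]
opening: 0.0603
tcp_pos: [0.5314, 0.2379, 0.2904]
ee_rot: [0.706, 0.704, 0.052, -0.053]
ft_force: [-0.3, 0.3, 0.2]
opening: 0.0849
```

```bash
f='tcp|ft|open|rot'; echo '[{"xyz":[0.005,0,0.03]},{"xyz":[0,0,0.03]},{"xyz":[0,0,0.025]},{"xyz":[0,0,0.01]},{}]' > m.json && python3 steer.py m.json |egrep $f
echo '[{},{},{},{},{}]' > m.json && python3 steer.py m.json 0.02 60|egrep $f
```

```text
tcp_pos: [0.5297, 0.2591, 0.1957]
ee_rot: [0.705, 0.706, 0.051, -0.054]
ft_force: [0.1, -0.8, -0.1]
opening: 0.0845
tcp_pos: [0.5313, 0.26, 0.1991]
ee_rot: [0.705, 0.706, 0.054, -0.053]
ft_force: [-0.2, -0.7, 6.9]
opening: 0.0351
```

```bash
f='tcp|ft|open|rot'; echo '[{"xyz":[0.002,0,0],"rotvec":[0,-0.05,0]},{"xyz":[0.001,0,0],"rotvec":[0,-0.05,0]},{"xyz":[0.001,0,0],"rotvec":[0,-0.05,0]},{},{}]' > m.json && python3 steer.py m.json |egrep $f
python3 - <<'E'
from workcell import r
from h import *
o=r.observe();print(o["ft_force"],o["moment"])
E
```

```text
tcp_pos: [0.5305, 0.2652, 0.1988]
ee_rot: [0.706, 0.708, 0.001, -0.0]
ft_force: [-0.7, 4.1, 4.7]
opening: 0.035
[-0.71002834  4.13353005  4.65370833] [0.96892944 0.12436188 0.02960179]
```

```bash
f='tcp|ft'; echo '[{"xyz":[0,0,0.001]},{},{}]' > m.json && python3 steer.py m.json |egrep $f
echo '[{"xyz":[0,0,0.001]},{},{}]' > m.json && python3 steer.py m.json |egrep $f
python3 - <<'E'
from workcell import r
from fit2 import *
o=r.observe();print(o["ft_force"],o["moment"])
c=r.capture("scene");pickle.dump(c,open("pics/s9.pkl","wb"))
g=gaussian_filter(c["frame"].astype(float).mean(2),[.8,.5])
for v in range(170,230,2): print(v,''.join(chr(48+int(min(g[v,u],249)//25)) for u in range(384,472)))
E
```

```text
tcp_pos: [0.531, 0.2644, 0.1986]
ft_force: [-2.8, 4.5, 11.2]
tcp_pos: [0.5311, 0.2644, 0.1984]
ft_force: [-7.4, 2.2, 23.4]
[-7.39951117  2.22100172 23.36341502] [0.72519112 1.704724   0.06952527]
170 7777777777777777777777788888888888775321111111111113567777777777777777777777777777777777
172 7777777777777777777777788888888877765432111111111124677777777777777777777777777777777777
174 7788878777777887887777887888888877655542111122221235777777777777777777777777777777777777
176 8888877777777788888887777778887776555543211111122356777777777777777777777777777777777777
178 8877777777888777888888787887778776445443211111234567777777777777777777777777777777777777
180 7777777777777777778888887877777765333332211112344567777777777777777777777777777777777777
182 7777777777777777778788877877777654333332111112334577777777777777777777777777777777777777
184 7777777777777777777777777777766654333322111112334577777777777777777777777777787777777777
186 7777777777777777777777778777666554333332212223334567778777788888877777777777777777777777
188 777777777777777777777777777654555543333333333334456677777777777
[... 1185 characters left out ...]
3334555666665544455666665444555566666666666666666
216 7654444455566666666666666665433333333333345666666653222222345666554444566666666666666666
218 7654445566666666666666666665433333333333345666666653211111234667665433456777776666666666
220 7654456666666666666666666655433333333333456666666665433222345667776654345677777777777666
222 7766666666666666666666666554333333333333456666666666655555566667777766545677777777777777
224 7777776666666666666666666554333333333333456666666666666666666677777777766777777777777777
226 7777776666666666666666666554333333333333456666666666666666666777777777777777777777777777
228 7777776666666666666666555554433333333334556666666666666666666777777777777777777777777777
```

It is upright and home again. The arms sit at about -50° (left) and -55° (right), so both still need to reach the stop. I release and re-press the left arm gently.

```bash
f='tcp|ft|open'; echo '[{"xyz":[0,0,-0.0015]},{},{},{}]' > m.json && python3 steer.py m.json 0.085 |egrep $f
echo '[{"xyz":[0,0,-0.02]},{"xyz":[0,0,-0.035]},{"xyz":[0,0,-0.035]},{}]' > m.json && python3 steer.py m.json |egrep $f
echo '[{"xyz":[0.036,0,0]},{"xyz":[0.036,0,0]},{"xyz":[0.036,0,0]},{"xyz":[0.036,0,0]},{"xyz":[0.036,0,0]}]' > m.json && python3 steer.py m.json 0 30 |egrep $f
echo '[{"xyz":[0.036,0,0],"rotvec":[0,-0.12,0]},{"rotvec":[0,-0.12,0]},{"rotvec":[0,-0.12,0]},{"rotvec":[0,-0.12,0]},{"rotvec":[0,-0.12,0]}]' > m.json && python3 steer.py m.json |egrep $f
echo '[{},{},{}]' > m.json && python3 steer.py m.json |egrep "$f|time|rot"
cat > look.py <<'E'
from workcell import r
from h import *
import sys
c=r.capture("scene");g=gaussian_filter(c["frame"].astype(float).mean(2),[.8,.5])
def half(v,u0,u1):
    u=np.arange(u0,u1,.05);q=np.interp(u,np.arange(640),g[v]);m=len(u)//2
    lo=np.median(q[m-40:m+40]);a=u[:m][np.where(q[:m]>(lo+q[:20].mean())/2)[0][-1]];b=u[m:][np.where(q[m:]>(lo+q[-20:].mean())/2)[0][0]];return round((a+b)/2,1)
print("head",half(180,408,441),half(183,408,441),"(upright 424.4 424.0) t",round(r.observe()["time_s"],1))
if len(sys.argv)>1:
    for v in range(200,230,2): print(v,''.join(chr(48+int(min(g[v,u],249)//25)) for u in range(380,472)))
E
python3 look.py
```

```text
tcp_pos: [0.5308, 0.2629, 0.1975]
ft_force: [0.2, 0.9, -0.6]
opening: 0.0811
tcp_pos: [0.5324, 0.2651, 0.2939]
ft_force: [0.6, 0.9, 0.6]
opening: 0.0851
tcp_pos: [0.5303, 0.4449, 0.2873]
ft_force: [1.2, 0.2, 0.4]
opening: 0.025
tcp_pos: [0.5304, 0.4722, 0.2882]
ft_force: [1.7, -1.2, 0.7]
opening: -0.0001
time_s: 30.12
tcp_pos: [0.5309, 0.4716, 0.2874]
ee_rot: [0.677, 0.68, -0.2, 0.199]
ft_force: [-0.3, -0.9, -0.0]
opening: 0.0001
head 424.5 424.1 (upright 424.4 424.0) t 30.2
```

```bash
f='tcp|ft'; echo '[{"xyz":[0,0,0.036]},{"xyz":[0,0,0.036]},{"xyz":[0,0,0.036]},{"xyz":[0,0,0.036]},{"xyz":[0,0,0.03]}]' > m.json && python3 steer.py m.json |egrep $f
echo '[{"xyz":[0,0,0.02]},{"xyz":[0,0,0.012]},{},{}]' > m.json && python3 steer.py m.json |egrep $f
python3 look.py a
```

```text
tcp_pos: [0.5316, 0.3742, 0.1413]
ft_force: [1.0, -0.3, -0.8]
tcp_pos: [0.5313, 0.3599, 0.1159]
ft_force: [-1.3, -0.1, 0.5]
head 424.4 424.1 (upright 424.4 424.0) t 31.0
200 88888888888888888877776554445433333333333333333333333333334556666677777777777777776432111111
202 88888888888888887777655445666653333333333333333333334444444445556666666677777776654332111111
204 88788888887777777765544566777653333333333333333333345677665544455555555666666655433322111111
206 87777788777777776654445677776554433333333333333333345777777665444444555555555443332211111222
208 77777888787777665444456677776544444444433333333344456777777777654455666655444433221111123445
210 77777788877766544445566666666554444555555554555555556777777777766545566766544322111122345566
212 78887777777655444555666666666665443344444454445445567777777777777654455666544322112344556666
214 77877777765544445566666666666665543333333333334556667766554455667765544555555543334555666666
216 77777776544444556666666666666665433333333333345666666653222222345677665444456666656666666666
218 77777765444455666666666666666665433333333333345666666653211111234667776544345677777766666666
220 77777754445566666666666666666665433333333333456666666665433222345677777665434567777777777766
222 77777765556666666666666666666654333333333333456666666666665555566677777777655577777777777777
224 77777777776666666666666666666554333333333333456666666666666666666777777777777777777777777777
226 77777777777666666666666666666554333333333333456666666666666666667777777777777777777777777777
228 78777777777666666666666666555554433333333334556666666666666666667777777777777777777777777787
```

```bash
f='tcp|ft'; for i in 1; do echo '[{"xyz":[-0.002,0,0.006]},{},{}]' > m.json && python3 steer.py m.json |egrep $f; done
echo '[{"xyz":[-0.001,0,0.003]},{},{}]' > m.json && python3 steer.py m.json |egrep $f;python3 look.py
echo '[{"xyz":[-0.001,0,0.003]},{},{}]' > m.json && python3 steer.py m.json |egrep $f;python3 look.py
echo '[{"xyz":[-0.001,0,0.003]},{},{}]' > m.json && python3 steer.py m.json |egrep $f;python3 look.py a
```

```text
tcp_pos: [0.5307, 0.3554, 0.1111]
ft_force: [-0.9, 0.4, 0.2]
tcp_pos: [0.5306, 0.3527, 0.1086]
ft_force: [0.3, 1.2, 1.1]
head 424.5 424.1 (upright 424.4 424.0) t 31.5
tcp_pos: [0.5305, 0.3501, 0.1065]
ft_force: [-0.3, 0.7, -0.3]
head 424.7 424.2 (upright 424.4 424.0) t 31.8
tcp_pos: [0.5306, 0.3475, 0.1046]
ft_force: [-0.3, 1.3, -0.3]
head 424.7 424.2 (upright 424.4 424.0) t 32.1
200 88888888888888888877765544455433333333333333333333333333334556666677777777777653211111111111
202 88888888888888877776654455677643333333333333333333334444444455555666666677776532111111111111
204 88788888887777777765444567777643333333333333333333345676665444444555555666665432111111111111
206 87778877777777766554455677776554433333333333333333346777776544455555555555544432111111111111
208 77778888877776655444556677776544444444443333333444456777777764445667665444443321111111111111
210 78777788777665544455566666666554444555555544555555556777777776544566665443322111112233322111
212 88887777776554445556666666666665443344444554444445567777777777654445544332211111234555544333
214 77777776654444455666666666666665543333333333344555667766554455555444443321111223455666655555
216 77777765444455566666666666666665433333333333345666666653221122345554444333233455666666666666
218 77777654444566666666666666666665433333333333345666666653211111234565444455566677777766666666
220 77777644456666666666666666666655433333333333456666666665433222345666654346777777777777777766
222 77777766666666666666666666666654333333333333456666666666665555566677765445677777777777777777
224 77777777777666666666666666666554333333333333456666666666666666666777766555677777777777777777
226 77777777777666666666666666666554333333333333456666666666666666666777777777777777777777777777
228 88777777777666666666666666555555433333333334556666666666666666667777777777777777777777777777
```

```bash
f='tcp|ft'; 
echo '[{"xyz":[-0.001,0,0.002]},{},{}]' > m.json && python3 steer.py m.json |egrep $f;python3 look.py
echo '[{"xyz":[-0.001,0,0.002]},{},{}]' > m.json && python3 steer.py m.json |egrep $f;python3 look.py
echo '[{"xyz":[-0.001,0,0.002]},{},{}]' > m.json && python3 steer.py m.json |egrep $f;python3 look.py a
```

```text
tcp_pos: [0.5306, 0.3456, 0.1035]
ft_force: [0.4, 1.3, 0.3]
head 424.7 424.2 (upright 424.4 424.0) t 32.4
tcp_pos: [0.5306, 0.3437, 0.1024]
ft_force: [-0.4, 2.3, 0.1]
head 424.7 424.2 (upright 424.4 424.0) t 32.7
tcp_pos: [0.5306, 0.3418, 0.1012]
ft_force: [-0.1, 2.0, 0.9]
head 424.7 424.2 (upright 424.4 424.0) t 33.0
200 88888888888888888777765544555433333333333333333333333333334566666677777777764311111111111111
202 88888888888888887776654455677643333333333333333333334444434455555666666677653111111111111111
204 88888887877777777765444567777643333333333333333333345676654444455555555665542111111111111111
206 87777887777777766544455677776554433333333333333333346777765445566655554544432211111111111111
208 77777788877776654444566677776544444444433333333444456777776544567776654443332111111111111111
210 87777788777665444455566666666554444555555444555555556777777654456776554333221111122211111111
212 78877777776554445556666666666665443344445554444445567777777665445554443322111122344432222233
214 77877776554444555666666666666665543333333333334556667766544444334444332211112344555555444555
216 77777765444455566666666666666665433333333333345666666653222222223344432212345566666666665666
218 77777654445566666666666666666665433333333333345666666653211111123344554444567777777666666666
220 77777654456666666666666666666655433333333333456666666665433222344444456667777777777777777766
222 77777766666666666666666666666654333333333333456666666666665555566654346777777777777777777777
224 77777777776666666666666666666554333333333333456666666666666666666665445777777777777777777777
226 77777777777666666666666666666554333333333334456666666666666666667776556777777777777777777777
228 77777777777666666666666666555554433333333334556666666666666666667777777777777777777777777777
```

```bash
f='tcp|ft'; 
echo '[{"xyz":[-0.001,0,0.002]},{},{}]' > m.json && python3 steer.py m.json |egrep $f;python3 look.py
echo '[{"xyz":[-0.001,0,0.0015]},{},{}]' > m.json && python3 steer.py m.json |egrep $f;python3 look.py
echo '[{"xyz":[-0.001,0,0.0015]},{},{}]' > m.json && python3 steer.py m.json |egrep $f;python3 look.py a
```

```text
tcp_pos: [0.5306, 0.3398, 0.1001]
ft_force: [0.3, 1.6, -0.0]
head 424.7 424.2 (upright 424.4 424.0) t 33.3
tcp_pos: [0.5307, 0.3384, 0.0994]
ft_force: [0.4, 2.6, -0.2]
head 424.9 424.3 (upright 424.4 424.0) t 33.6
tcp_pos: [0.5305, 0.3369, 0.0987]
ft_force: [-0.3, 4.6, -1.1]
head 425.6 425.1 (upright 424.4 424.0) t 33.9
200 88888888888888888777655445666543333333333333333333333333334566666677777776532111111111111111
202 88888888888888877765544566777643333333333333333333334444334455555666666665321111111111111111
204 88888888877777776554456677777654333333333333333333345676544444555555555554211111111111111111
206 87778878877776655444567777776555444333333333333333346777654456666655544444321111111111111111
208 77777888777665444455666777776544555444433333333444556777764446777776544433211111111111111111
210 77777777766554444556666666666554444555555444555555556777776445677765443332111111111111111111
212 78877766554444555666666666666655443344445444444445567777776544555544332211111234433221112223
214 78777654444556666666666666666665533333333333334556667766544333444433221111223455555444444455
216 77776544455666666666666666666665433333333333345666666653221122333333211123456666666655555566
218 77776544566766666666666666666665433333333333345666666653211112334454433345677777777666666666
220 77777666677766666666666666666655433333333333456666666665432223334456666667777777777777777766
222 77777777777666666666666666666654333333333333456666666666655555554456777777777777777777777777
224 77777777777666666666666666666554333333333333456666666666666666665445677777777777777777777777
226 77777777776666666666666666666554333333333334456666666666666666666545677777777777777777777777
228 87777777777666666666666666555555433333333334556666666666666666666666777777777777777777777777
```

The left arm is at its stop: the head only began to tip at that point, and the force rose. Now I'll do the right arm just as gently.

```bash
f='tcp|ft'; echo '[{"xyz":[0.005,0,-0.02]},{"xyz":[0,0,-0.04]},{"xyz":[0,0,-0.04]},{"xyz":[0,0,-0.04]},{"xyz":[0,0,-0.04]}]' > m.json && python3 steer.py m.json| egrep $f
python3 look.py
echo '[{"xyz":[0,0,-0.03],"rotvec":[0,0.12,0]},{"xyz":[0,0,-0.03],"rotvec":[0,0.12,0]},{"rotvec":[0,0.12,0]},{"rotvec":[0,0.12,0]},{"rotvec":[0,0.12,0]}]' > m.json && python3 steer.py m.json| egrep $f
echo '[{"xyz":[-0.035,0,0]},{"xyz":[-0.038,0,0]},{"xyz":[-0.038,0,0]},{"xyz":[-0.038,0,0]},{"xyz":[-0.038,0,0]}]' > m.json && python3 steer.py m.json |egrep $f
echo '[{"xyz":[-0.038,0,0]},{"xyz":[-0.038,0,0]},{"xyz":[-0.038,0,0]},{"xyz":[-0.038,0,0]},{"xyz":[-0.038,0,0]}]' > m.json && python3 steer.py m.json |egrep $f
echo '[{"xyz":[-0.023,0,0],"rotvec":[0,0.12,0]},{"rotvec":[0,0.12,0]},{"rotvec":[0,0.12,0]},{"rotvec":[0,0.12,0]},{"rotvec":[0,0.12,0]}]' > m.json && python3 steer.py m.json |egrep $f
echo '[{},{}]' > m.json && python3 steer.py m.json
python3 look.py a
```

```text
tcp_pos: [0.5305, 0.4384, 0.2491]
ft_force: [0.8, 0.0, 0.4]
head 424.9 424.4 (upright 424.4 424.0) t 34.4
tcp_pos: [0.5307, 0.4681, 0.3007]
ft_force: [0.2, 1.0, -0.0]
tcp_pos: [0.5307, 0.2782, 0.294]
ft_force: [1.5, 0.2, 0.3]
tcp_pos: [0.531, 0.0884, 0.2891]
ft_force: [0.5, 0.3, -0.1]
tcp_pos: [0.532, 0.068, 0.2895]
ft_force: [-0.1, 0.4, -0.6]
time_s: 36.22
tcp_pos: [0.5313, 0.0668, 0.2872]
ee_rot: [0.674, 0.672, 0.215, -0.218]
ft_force: [0.2, 0.3, -0.3]
opening: 0.0003
grip_force: 0.0
head 425.0 424.5 (upright 424.4 424.0) t 36.3
200 77778777777777777777776554445443333333333333333333333333334556666667777777777777777777777777
202 77777777777777777777655445566654333333333333333333333444434455555566666667777777777777777777
204 77777777777777777765544556777654333333333333333333334566654444445555555666666666666777777777
206 77777777777777776654445667776554443333333333333333345677765444556555555555555556666666666777
208 77777777777776655444456667766544454444333333333344455677776544566777666655545556666666666666
210 77777777777766544444556666666554444455554444444555556777777654456777777766
[... 191 characters left out ...]
666666656666655666555
216 77777776544444555666666666666665433333333333345666666653221122223456777777776666666666655555
218 77777765444455566666666656666665433333333333345666666653211111123345666777777777776666666665
220 77777764445566666666666666666655333333333333346666666655432222344444566677777777777777776666
222 77777766566666666666666666666554333333333333456666666666655555566544456777777777777777777777
224 77777777776666666666666666666554333333333333456666666666666666666654345777777777777777777777
226 77777777776666666666666666665554333333333333456666666666666666666666556777777777777777777777
228 77777777776666666666666666555554433333333334556666666666666666666676667777777777777777777777
```

```bash
f='tcp|ft'; echo '[{"xyz":[-0.008,0,0.036]},{"xyz":[-0.008,0,0.036]},{"xyz":[0,0,0.036]},{"xyz":[0,0,0.036]},{"xyz":[0,0,0.03]}]' > m.json && python3 steer.py m.json |egrep $f
echo '[{"xyz":[0,0,0.016]},{"xyz":[0,0,0.008]},{},{}]' > m.json && python3 steer.py m.json |egrep $f
python3 look.py
echo '[{"xyz":[0.002,0,0.005]},{},{}]' > m.json && python3 steer.py m.json |egrep $f;python3 look.py
echo '[{"xyz":[0.001,0,0.003]},{},{}]' > m.json && python3 steer.py m.json |egrep $f;python3 look.py a
```

```text
tcp_pos: [0.5301, 0.1599, 0.1367]
ft_force: [0.2, 0.0, -0.2]
tcp_pos: [0.5311, 0.1718, 0.119]
ft_force: [0.1, -0.0, -0.3]
head 425.0 424.5 (upright 424.4 424.0) t 37.1
tcp_pos: [0.5312, 0.1756, 0.1157]
ft_force: [-0.4, -0.4, 0.1]
head 425.0 424.5 (upright 424.4 424.0) t 37.4
tcp_pos: [0.5308, 0.1785, 0.1134]
ft_force: [0.2, -0.4, 0.2]
head 425.0 424.5 (upright 424.4 424.0) t 37.7
200 11234567777777777777776544445543333333333333333333333333334556666667777777777777777777777777
202 11123345677777777777655445567654333333333333333333333444434455555666666677777777777777777777
204 21112234567777777766544556777654333333333333333333334566654444445555555666666666666777777777
206 32111123456777776654445677776554443333333333333333345677765444556555555555555556666666666777
208 54321223456776655444456667766544454444333333333344455677776544566777666655445556666666666666
210 76544456677766544444556666666554444555555444444555556777777654456777777766555556666666666666
212 77777777776654444555566666666655443344444444444445566777777665445677777766666666666666666666
214 77777777655444445566666666666665533333333333334555666665544444334567777666666666666666666665
216 77777776544444556666666666666665433333333333345666666653221122223456777777776666666666666655
218 77777765444455666666666666666665433333333333345666666653211111123345667777777777776666666666
220 77777764445566666666666666666655333333333333356666666665432222344444566777777777777777776666
222 77777766566666666666666666666654333333333333456666666666655555566554456777777777777777777777
224 77777777776666666666666666666554333333333333456666666666666666666664345777777777777777777777
226 77777777776666666666666666665554333333333333456666666666666666666666556777777777777777777777
228 77777777776666666666666666555554433333333334556666666666666666666776667777777777777777777777
```

```bash
f='tcp|ft'; echo '[{"xyz":[0.002,0,0.005]},{},{}]' > m.json && python3 steer.py m.json |egrep $f
echo '[{"xyz":[0.001,0,0.003]},{},{}]' > m.json && python3 steer.py m.json |egrep $f;python3 look.py
echo '[{"xyz":[0.001,0,0.003]},{},{}]' > m.json && python3 steer.py m.json |egrep $f;python3 look.py
echo '[{"xyz":[0.001,0,0.002]},{},{}]' > m.json && python3 steer.py m.json |egrep $f;python3 look.py a
```

```text
tcp_pos: [0.5306, 0.1834, 0.1104]
ft_force: [0.0, -0.7, 0.1]
tcp_pos: [0.5307, 0.1857, 0.1086]
ft_force: [0.8, 0.3, -0.6]
head 425.0 424.5 (upright 424.4 424.0) t 38.2
tcp_pos: [0.5307, 0.1883, 0.1067]
ft_force: [0.4, -0.3, 1.8]
head 425.0 424.5 (upright 424.4 424.0) t 38.5
tcp_pos: [0.5307, 0.1902, 0.1057]
ft_force: [0.2, 0.2, 0.2]
head 425.0 424.5 (upright 424.4 424.0) t 38.8
200 11111124577777777777776544445543333333333333333333333333334556666667777777777777777777777777
202 11111123456777777777655445667654333333333333333333333444434455555566666667777777777777777777
204 11111112345667777765544556777654333333333333333333334566654444444555555666666666667777777777
206 44321111233456666654445677776554443333333333333333345677765444556555555555555556666666666777
208 76643211122345555444456667766544554444333333333344455677776544566777666655545556666666666666
210 77765421112234444444556666666554444555554444444555556777777654456777777766555566666666666666
212 77777643333334444455666666666655443344444444444445567777777665445677777766666666666666666666
214 77777765543444445566666666666665533333333333334555667665544444334567777666666666666666666666
216 77777776544444556666666666666665433333333333345666666653221122223456777777776666666666666656
218 77777765444455566666666666666665433333333333345666666653211111123345667777777777776666666666
220 77777764445566666666666666666655433333333333456666666665432222344444566677777777777777777666
222 77777766566666666666666666666654333333333333456666666666655555566554456777777777777777777777
224 77777777776666666666666666666554333333333333456666666666666666666664345777777777777777777777
226 77777777776666666666666666666554333333333333456666666666666666666666556777777777777777777777
228 77777777776666666666666666555554433333333334555666666666666666666777667777777777777777777777
```

Almost touching. I continue.

```bash
f='tcp|ft'; echo '[{"xyz":[0.001,0,0.0025]},{},{}]' > m.json && python3 steer.py m.json |egrep $f;python3 look.py
echo '[{"xyz":[0.001,0,0.0025]},{},{}]' > m.json && python3 steer.py m.json |egrep $f;python3 look.py
echo '[{"xyz":[0.001,0,0.0015]},{},{}]' > m.json && python3 steer.py m.json |egrep $f;python3 look.py a
```

```text
tcp_pos: [0.5307, 0.1925, 0.1042]
ft_force: [-0.7, 0.2, -0.2]
head 425.0 424.5 (upright 424.4 424.0) t 39.1
tcp_pos: [0.5307, 0.1947, 0.1028]
ft_force: [-0.3, -1.2, 0.4]
head 424.7 424.3 (upright 424.4 424.0) t 39.4
tcp_pos: [0.5307, 0.1964, 0.1022]
ft_force: [0.0, -0.4, -0.4]
head 424.5 424.2 (upright 424.4 424.0) t 39.7
200 11111111346777777777777654444443333333333333333333333333333455666667777777777777777777777777
202 11111111235677777777765544556654333333333333333333333344444445555666666667777777777777777777
204 11111111123456777777654445677654333333333333333333334566665444444555555666666666666777777777
206 21222111122345666665444556776555443333333333333333334677776544445555555555555556666666666777
208 44554321111233455544445566766544555444333333333444455677777764445667666655445556666666666666
210 77776543211122344444455666666554444555544444455555556777777776444567777766555566666666666666
212 77777765321122334444555666666655443344444444444445567777777776654456777766666666666666666666
214 77777776543333344455566666666665533333333333334555666665544455554445677666666666666666666666
216 77777777654333445566666666666665433333333333345666666653222222234444566777776666666666666666
218 77777777654444455666666666666665433333333333345666666653211111224544445677777777776666666666
220 77777776543345566666666666666655333333333333356666666665432222345665444567777777777777777666
222 77777776544455666666666666666554333333333333456666666666655555566666543467777777777777777777
224 77777777666666666666666666666554333333333333456666666666666666666666654467777777777777777777
226 77777777776666666666666666665554333333333333456666666666666666666677766677777777777777777777
228 77777777776666666666666666555554433333333334556666666666666666666777777777777777777777777777
```

```bash
f='tcp|ft'; echo '[{"xyz":[0.001,0,0.0015]},{},{}]' > m.json && python3 steer.py m.json |egrep $f;python3 look.py
echo '[{"xyz":[0.001,0,0.0015]},{},{}]' > m.json && python3 steer.py m.json |egrep $f;python3 look.py a
```

```text
tcp_pos: [0.5309, 0.1978, 0.1015]
ft_force: [0.3, -5.1, 0.1]
head 424.1 423.8 (upright 424.4 424.0) t 40.0
tcp_pos: [0.5311, 0.1988, 0.1007]
ft_force: [-0.2, -10.5, 0.6]
head 423.7 423.6 (upright 424.4 424.0) t 40.3
200 11111111235677777777777654444443322233333333333333333333333455666667777777777777777777777777
202 11111111124567777777776544456654332333333333333333333344444444555666666677777777777777777777
204 11111111123456777777654445666654333333333333333333334566665544444555555666666666666777777777
206 11111111112334567766544456776555443333333333333333345677777654444555555555555556666666667777
208 33444432111223455554444566776544554444333333334444455677777776544566666655445556666666666666
210 66677653211112334444445566666554444555544444455555556777777777654456777766555566666666666666
212 77777765422112233444455666666655443344444444444445567777777777765445667666666666666666666666
214 77777777653222333445556666666665533333333333334555666665544455566544456666666666666666566666
216 77777777765433344555666666666665433333333333345666666653221222345554445677776666666666666666
218 77777777665433445566666666666665433333333333345666666653211111234666544467777777776666666666
220 77777777654434455666666666666655333333333333456666666665433222345666654346777777777777777666
222 77777777654344556666666666666654333333333333456666666666655555566667665445777777777777777777
224 77777777665555666666666666666554333333333333456666666666666666666677766666777777777777777777
226 77777777776666666666666666665554333333333333456666666666666666666777777777777777777777777777
228 77777777776666666666666666555554433333333334556666666666666666666777777777777777777777777777
```

The right arm is at its stop (10 N), and the coupling is tipped slightly towards -y. That leaves slack to finish the left arm without disturbing the right.

```bash
f='tcp|ft'; echo '[{"xyz":[-0.005,0,-0.02]},{"xyz":[0,0,-0.04]},{"xyz":[0,0,-0.04]},{"xyz":[0,0,-0.04]},{"xyz":[0,0,-0.04]}]' > m.json && python3 steer.py m.json| egrep $f
python3 look.py
echo '[{"xyz":[0,0,-0.03],"rotvec":[0,-0.12,0]},{"xyz":[0,0,-0.03],"rotvec":[0,-0.12,0]},{"rotvec":[0,-0.12,0]},{"rotvec":[0,-0.12,0]},{"rotvec":[0,-0.12,0]}]' > m.json && python3 steer.py m.json| egrep $f
echo '[{"xyz":[0.035,0,0]},{"xyz":[0.038,0,0]},{"xyz":[0.038,0,0]},{"xyz":[0.038,0,0]},{"xyz":[0.038,0,0]}]' > m.json && python3 steer.py m.json |egrep $f
echo '[{"xyz":[0.038,0,0]},{"xyz":[0.038,0,0]},{"xyz":[0.038,0,0]},{"xyz":[0.038,0,0]},{"xyz":[0.038,0,0]}]' > m.json && python3 steer.py m.json |egrep $f
echo '[{"xyz":[0.03,0,0],"rotvec":[0,-0.12,0]},{"rotvec":[0,-0.12,0]},{"rotvec":[0,-0.12,0]},{"rotvec":[0,-0.12,0]},{"rotvec":[0,-0.12,0]}]' > m.json && python3 steer.py m.json |egrep $f
echo '[{},{}]' > m.json && python3 steer.py m.json
python3 look.py a
```

```text
tcp_pos: [0.5309, 0.0904, 0.2461]
ft_force: [1.6, 0.1, -0.5]
head 424.6 424.2 (upright 424.4 424.0) t 40.8
tcp_pos: [0.5326, 0.0589, 0.2969]
ft_force: [-0.5, -0.1, -1.1]
tcp_pos: [0.5304, 0.2481, 0.2993]
ft_force: [1.3, -0.4, -0.8]
tcp_pos: [0.5297, 0.438, 0.3031]
ft_force: [0.7, -0.6, 0.3]
tcp_pos: [0.5298, 0.4612, 0.3045]
ft_force: [1.1, -0.4, -0.3]
time_s: 42.62
tcp_pos: [0.5289, 0.4621, 0.3013]
ee_rot: [0.676, 0.683, -0.196, 0.192]
ft_force: [-0.1, -0.2, -0.6]
opening: -0.0004
grip_force: 0.0
head 424.6 424.3 (upright 424.4 424.0) t 42.7
200 77787887777777777777776544445443333333333333333333333333334556666667777777777777777777777777
202 77777777777777777777655445566653333333333333333333333444434455555566666667777777777777777777
204 77777777777777777765544556777654333333333333333333334666654444444555555566666666666777777777
206 77777777777777766654445667776554433333333333333333345677765444566555555555555556666666666777
208 77777777777776655444456667766544444444433333333344456677776544567777666655445556666666666666
210 777777777777665444445566666665544445555544444444555567777776544
[... 202 characters left out ...]
666666665655665666656
216 77777776544444555666666666666665433333333333345666666653221122223456777777776666666665555556
218 77777765444455566666666666666665433333333333345666666653211111123345667777777777776666666666
220 77777764444566666666665666666655333333333333456666666665432222344444566777777777777777776666
222 77777765556666666666666666666554333333333333456666666666655555566543456777777777777777777777
224 77777777766666666666666666666554333333333333456666666666666666666654346777777777777777777777
226 77777777776666666666666666665554333333333333456666666666666666666666556777777777777777777777
228 77777777776666666666666666555554433333333334556666666666666666666676667777777777777777777777
```

On release the coupling sprang back upright (head 424.6), and both rings are where a fully locked arm should be: left (448,224), right (388,220). I'll confirm the left stop with one moderate press, the same as I gave the right.

```bash
f='tcp|ft'; echo '[{"xyz":[0.007,0,0.036]},{"xyz":[0,0,0.038]},{"xyz":[0,0,0.038]},{"xyz":[0,0,0.038]},{"xyz":[0,0,0.036]}]' > m.json && python3 steer.py m.json |egrep $f
echo '[{"xyz":[0,0,0.026]},{"xyz":[0,0,0.012]},{},{}]' > m.json && python3 steer.py m.json |egrep $f
```

```text
tcp_pos: [0.5311, 0.3656, 0.1419]
ft_force: [1.1, 0.7, -0.9]
tcp_pos: [0.531, 0.3482, 0.1112]
ft_force: [0.5, 0.7, 1.0]
```

```bash
f='tcp|ft'; echo '[{"xyz":[-0.001,0,0.011]},{},{}]' > m.json && python3 steer.py m.json |egrep $f;python3 look.py
echo '[{"xyz":[-0.001,0,0.002]},{},{}]' > m.json && python3 steer.py m.json |egrep $f;python3 look.py
echo '[{"xyz":[-0.001,0,0.0015]},{},{}]' > m.json && python3 steer.py m.json |egrep $f;python3 look.py
```

```text
tcp_pos: [0.5304, 0.3417, 0.1013]
ft_force: [0.4, 0.0, 0.3]
head 424.6 424.3 (upright 424.4 424.0) t 43.7
tcp_pos: [0.5303, 0.3397, 0.0998]
ft_force: [-0.4, 1.7, 1.4]
head 425.0 424.4 (upright 424.4 424.0) t 44.0
tcp_pos: [0.5303, 0.338, 0.0989]
ft_force: [0.4, 3.4, -0.4]
head 425.2 424.7 (upright 424.4 424.0) t 44.3
```

```bash
f='tcp|ft'; echo '[{"xyz":[-0.001,0,0.0015]},{},{}]' > m.json && python3 steer.py m.json |egrep $f;python3 look.py
echo '[{"xyz":[-0.001,0,0.0015]},{},{}]' > m.json && python3 steer.py m.json |egrep $f;python3 look.py a
```

```text
tcp_pos: [0.5302, 0.3365, 0.0981]
ft_force: [0.2, 4.6, -1.1]
head 426.0 425.4 (upright 424.4 424.0) t 44.6
tcp_pos: [0.5302, 0.3358, 0.0975]
ft_force: [-0.6, 10.0, -0.3]
head 426.1 425.5 (upright 424.4 424.0) t 44.9
200 88888888888888887776655445666643333333333333333333333333334556666677777765321111111111111111
202 88888888888888777665444567777653333333333333333333334444334455555666666653211111111111111111
204 88888888877777765544456777777654333333333333333333345666544445555555555542111111111111111111
206 87777788877776554445667777776555444333333333333333356777644456666655444432211111111111111111
208 77777887777655444556666777776544555444433333333344556777764456777766543332211111111111111111
210 77777777665544455566666666666554444555555544455555556777765445677655433322111111111111111111
212 77877665444445566666666666666655443344444444444445567777766444565544332211112233332211222233
214 77776544444566666666666666666665533333333333344555667766544333444333221111234455554444444555
216 77765444556666666666666666666665433333333333345666666653221223334332111223566666666555556666
218 77776555667766666666666666666665433333333333345666666653211122334444333456777777777666666666
220 77777776777766666666666666666655333333333333456666666665433223334566656677777777777777777666
222 77777777777666666666666666666654333333333333456666666666665555444466777777777777777777777777
224 77777777777666666666666666666554333333333333456666666666666666654456777777777777777777777777
226 77777777777666666666666666666554333333333334456666666666666666665456777777777777777777777777
228 78877777777666666666666666555555433333333334556666666666666666666666777777777777777777777777
```

```bash
f='tcp|ft'; echo '[{"xyz":[0.005,0,-0.02]},{"xyz":[0,0,-0.04]},{"xyz":[0,0,-0.04]},{"xyz":[0,0,-0.04]},{"xyz":[0,0,-0.04]}]' > m.json && python3 steer.py m.json| egrep $f
echo '[{"xyz":[0,0,-0.03],"rotvec":[0,0.12,0]},{"xyz":[0,0,-0.03],"rotvec":[0,0.12,0]},{"rotvec":[0,0.12,0]},{"rotvec":[0,0.12,0]},{"rotvec":[0,0.12,0]}]' > m.json && python3 steer.py m.json| egrep $f
cat > ang.py <<'E'
from workcell import r
from fit2 import *
from scipy.optimize import minimize_scalar
S4=pickle.load(open("pics/scene4.pkl","rb"));c=r.capture("scene")
def ring(c,u0,v0):
    g=gaussian_filter(c["frame"].astype(float).mean(2),.6)
    return g
# fit arm angle by darkness difference against the open-arm picture, with the scene bias
d=gaussian_filter(c["frame"].astype(float).mean(2)-S4["frame"].mean(2),.6)
C=np.array([.5307,.2642,.16])
for b in((-1.5,2.5),(-1,1.5)):
  for s in(1,-1):
    def f(k):
        a=np.radians(k);q=proj(c,[C+[0,s*(.033+l*np.cos(a)),-l*np.sin(a)] for l in np.linspace(.03,.1,60)])+b
        return map_coordinates(d,[q[:,1],q[:,0]],order=1).mean()
    ks=np.arange(40,80,1.);v=[f(k) for k in ks];print(b,s,"angle",ks[int(np.argmin(v))],round(min(v),1))
E
python3 ang.py; python3 look.py a
```

```text
tcp_pos: [0.5305, 0.4335, 0.2497]
ft_force: [0.8, 0.0, 0.5]
tcp_pos: [0.5307, 0.4622, 0.3019]
ft_force: [-0.1, 0.2, -0.6]
(-1.5, 2.5) 1 angle 56.0 -63.2
(-1.5, 2.5) -1 angle 59.0 -57.6
(-1, 1.5) 1 angle 58.0 -68.4
(-1, 1.5) -1 angle 60.0 -61.4
head 425.2 424.6 (upright 424.4 424.0) t 45.9
200 77778878777777777777776554445543333333333333333333333333333456666667777777777777777777777777
202 77777777777777777777655445567654333333333333333333333444434445555566666667777777777777777777
204 77777777777777777766544456777654333333333333333333334566654444444555555666666666666777777777
206 77777777777777776654445567776555443333333333333333345677766444556555555555555556666666667777
208 77777777777776665444456667766544555444333333333344455677777544566777666655545556666666666666
210 77777777777766544444556666666554444555544444444555556777777654456777777766555566666666666666
212 77777777777655444455566666666655443344444444444445566777777665445667777766666666566666666666
214 77777777765444445566666666666665433333333333334555666665544444334566777666666666666666566665
216 77777776544444555666666666666665433333333333345666666653222222223456677777776666666666655656
218 77777765444445566666666666666665433333333333345666666653211111123345666777777777776666666665
220 77777765444556666666666666666655333333333333356666666665432222344444466677777777777777776666
222 77777766556666666666666666666554333333333333456666666666655555566654456777777777777777777777
224 77777777776666666666666666665554333333333333456666666666666666666665445677777777777777777777
226 77777777776666666666666666665554333333333333456666666666666666666666556777777777777777777777
228 77777777776666666666666666555554433333333334556666666666666666666777667777777777777777777777
```

Both arms measure 57–60° below level, which is locked, and the coupling is within about 1.5° of upright. A final flat press on top of the head makes sure it is fully home and square.

```bash
f='tcp|ft|rot'; echo '[{"xyz":[-0.038,0,0]},{"xyz":[-0.04,0,0]},{"xyz":[-0.04,0,0]},{"xyz":[-0.04,0,0]},{"xyz":[-0.038,0,0]}]' > m.json && python3 steer.py m.json| egrep $f
echo '[{"xyz":[0,0,0.025]},{"xyz":[0,0,0.025]},{"xyz":[0,0,0.018]},{},{}]' > m.json && python3 steer.py m.json| egrep $f
```

```text
tcp_pos: [0.5309, 0.2636, 0.2912]
ee_rot: [0.706, 0.708, 0.013, -0.017]
ft_force: [0.5, 1.0, 0.3]
tcp_pos: [0.5312, 0.2691, 0.2238]
ee_rot: [0.705, 0.708, 0.014, -0.017]
ft_force: [-1.0, -0.3, -0.5]
```

```bash
f='tcp|ft|rot'; echo '[{"xyz":[0,0,-0.003]},{"xyz":[-0.005,0,0],"rotvec":[0,-0.043,0]},{},{"xyz":[0,0,0.003]},{}]' > m.json && python3 steer.py m.json| egrep $f
echo '[{"xyz":[0,0,0.001]},{},{}]' > m.json && python3 steer.py m.json| egrep $f
echo '[{"xyz":[0,0,0.001]},{},{}]' > m.json && python3 steer.py m.json| egrep $f
```

```text
tcp_pos: [0.5311, 0.2645, 0.2232]
ee_rot: [0.705, 0.709, -0.0, -0.003]
ft_force: [-0.2, -0.7, 1.6]
tcp_pos: [0.5313, 0.2644, 0.223]
ee_rot: [0.706, 0.709, -0.0, -0.003]
ft_force: [-2.3, 1.1, 9.0]
tcp_pos: [0.5315, 0.2646, 0.2229]
ee_rot: [0.706, 0.709, 0.0, -0.002]
ft_force: [-4.9, -1.8, 20.0]
```

The top of the head is at 0.223 = 0.136 + 0.087 m, so it is fully home. I retract, check and hand in.

```bash
f='time|tcp|ft'; echo '[{"xyz":[0,0,-0.01]},{"xyz":[0,0,-0.03]},{"xyz":[0,0,-0.035]},{"xyz":[0,0,-0.035]},{"xyz":[0,0,-0.02]}]' > m.json && python3 steer.py m.json| egrep $f
echo '[{},{},{}]' > m.json && python3 steer.py m.json| egrep $f
python3 ang.py; python3 look.py
```

```text
time_s: 48.02
tcp_pos: [0.5321, 0.2642, 0.3553]
ft_force: [0.8, 0.5, 0.8]
time_s: 48.27
tcp_pos: [0.5316, 0.2633, 0.3509]
ft_force: [0.3, 0.5, -0.2]
(-1.5, 2.5) 1 angle 56.0 -64.8
(-1.5, 2.5) -1 angle 59.0 -58.1
(-1, 1.5) 1 angle 58.0 -69.8
(-1, 1.5) -1 angle 60.0 -62.1
head 425.2 424.7 (upright 424.4 424.0) t 48.4
```

```bash
python3 -c "
from workcell import r
print(r.job_done())"
```

```text
the job is handed in; nothing more can be done
None
```

The coupling is fully home on the adaptor and both cam arms are down at their stops (about 57–60° below level by camera), though the first hard pushes tipped it, so I re-seated it and re-pressed both arms; I handed in at 48 s with the robot clear and the bystanders not knowingly touched.

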